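# Shim the rocking fan stand

## Robot

A 6-joint arm with a two-finger parallel gripper is mounted at the origin on a cart in front of the work surface, level with it; the furniture and walls round the work are solid. World frame = base frame: x ahead of the robot, y to its left, z up, the work surface at z = 0. Lengths are in m, angles in degrees, forces in N, time in s.
With the tool pointing down it reaches from about 0.4 to 0.825 m from the base axis. Payload 7 kg.
Tool frame: the origin (TCP) lies midway between the tips of the shut fingers; the grasp point (between the pads) lies 19 mm behind it; z points along the fingers, y is the direction in which the jaws open and shut (so a half turn about z gives the same grasp; the last joint's range is limited). The gripper opens to 88 mm and grips with 3 to 60 N. Pads are 19 mm wide; open, the fingers measure 130 mm over their backs; the gripper's body (78 mm by 193 mm) begins 47 mm behind the grasp point.
Start: joints at [-53.222, 20.546, 0.682, 0, -70.136, -16.507], TCP at [0.234, -0.633, 0.227] pointing down, gripper open.
Joint ranges: [-176.03, 176.03], [-82.01, 121.73], [-58.28, 71.71], [-173.87, 95.51], [-174.79, -0.11], [-173.66, 173.66]. Speed limits (degrees/s): [136.94, 136.94, 172.46, 180, 180, 180].

## Interface

Orientations are given as [roll, pitch, yaw] about the fixed x, y, z axes, in that order (R = Rz(yaw) Ry(pitch) Rx(roll)).
In Python, from plant import r gives the robot as it stands. The module is installed in compiled form; this text tells all that it offers.
- The arm moves only by the tool send_rows, never from a script. Its argument "motion" is a list of rows, each an object with "travel": the shift along the tool's x, y, z in m, a list of three; "spin": the turn about the tool's z in degrees. In form: [{"travel": [tx, ty, tz], "spin": spin}, ...]. A call has 1 to 5 rows; each row shifts and turns the pose as measured when the row begins, along the tool's axes as they then stand; what a row does not reach is not made up. A row lasts 1/12 s, in which the tool goes at most 41.7 mm and 7.16 degrees, less where a joint would pass 70% of its speed; a pose out of reach is approached as far as the arm can. A call is refused whole if a number of a shift passes 0.0417 or a number of a turn 7.16, either way. A call with a gripper value outside its range is refused whole. "gripper" is the gripper command: -1 is shut, 1 is fully open, values between are in proportion, set as the call begins (left out, the last holds). The fingers move at their own pace and stop on an object; "squeeze" is the grip in N (left out, the last holds). Time passes only in rows, so rows that do not move let the fingers close. It gives the time, the measured TCP pose, the force and the opening at its end, in the units of the state.
- r.get_state(): the state, without advancing time (a new reading comes with each control period).
- r.capture(name): name is "scene" or "top" or "wrist"; returns (picture, depth): 384x512x3 uint8, blue, green, red; 384x512 float32, m along the optical axis (not along the pixel's ray), 0 where there is no reading.
- r.get_calibration(name): a dict with "fov_y" (degrees; the focal length in pixels is half the picture's height over the tangent of half this angle, whatever the lens; pixels are square), "cx", "cy" (the principal point, pixels), "origin" and "orientation" of the camera in the world. Camera axes: x right, y down, z forward; pixel columns grow to the right and rows downward; lengths in m; the calibration is good to about 2 mm. A picture is of the moment at which its call begins: read the wrist's pose just before it. get_calibration takes no time and is no camera call; for the wrist camera it gives the pose at the moment of the call.
- r.close_job(): hands the job in, once; it reports no verdict.
Trained networks look in the newest picture that a camera, given by its name, has taken for a name from the list of things; names that differ only in an ending like _2 or _b are one class to them, and where a whole thing is asked for, a point or a joint stands for the part that bears it (a point fixed in the world has none). Each returns a list of dicts, best first, with "conf" (0 to 1); they miss things now and then, are a little off and sometimes report something else, mostly with a low value. They report only what shows in the picture. A call takes as long as a camera call. They do not tell look-alikes from the thing itself.
- r.boxes_of(camera, target): "at" ([x, y, z] in m, in the coordinates of the camera as it stood for that picture, good to about 4 mm: the middle of the surface that is visible of it).
- r.pinpoint(camera, target): "at" ([x, y, z] in m, in the coordinates of the camera as it stood for that picture, good to about 4 mm: a listed point, or the origin of a listed thing).
The state is a dict: "time_s": time; "joints": joint angles; "qd": joint speeds; "joint_torque": joint torques, N m; "tcp_pos": TCP position; "eef_rot": TCP orientation; "contact_force": force on the tool from outside, world axes, zero at the start; "moment": the same for the moment, N m; "gripper_width": finger opening in m.
Only numpy, scipy, OpenCV 4.12 (cv2) and the standard library are available. Lean on these libraries where they do the work, as an engineer would, in place of code of your own. Each camera call takes 0.05 s, during which the arm holds its last target. There are 200 camera calls.

## Task

The grey fan test stand rocks because its front right foot is too short. Slide the flat steel packer under that foot, then slide the steel wedge in on top of the packer, thin end first, just until it is snug under the foot - no slack left, but without lifting or shifting the stand - and let go; then prove it by pressing down on that corner of the stand with the fingers (firmly, about 10 N): it must not give. Work gently: never push the wedge with more than about 6 N, the stand must stay where it is (a few millimetres at most), and the gauge block and the marker are left alone.

Things in the scene. Friction and masses are not known exactly. Their poses are not given: they have to be found in the camera images.
- stand: Fan test stand, 2.6 kg: grey plate 210 (x) x 180 (y) x 12 mm, top 46 mm above the bench, on feet at x = +-88, y = +-74 mm. A black fan 150 mm high is fixed on its rear half, a power supply 64 mm wide and 39 mm high on the left front. Three black feet reach the bench; the front right one (x -88, y -74) is short. Origin: the middle at bench level; x from the front edge to the fan, y left, z up.
- foot_spot (a point): Point at bench level on the axis of the short foot, a dark steel stub 20 mm across. Its flat underside ends above the bench by an unknown gap of 12 to 17 mm, different each time: found by feel. The plate's underside is 34 mm up, its front edge 17 mm before the axis, its right edge 16 mm beside it. Free space in front and to the right. Axes as the stand's.
- corner_top (a point): Point on the plate's bare upper face (46 mm above the bench) straight above the short foot: where to press for the rocking test. Unshimmed, 3 to 6 N down here tips the stand onto the short foot, and it tips back when let go. Axes as the stand's.
- packer_mid (a point): Centre of the flat steel packer, a plain bar 85 (x) x 40 (y) x 8 mm (z), 0.12 kg, lying flat on the bench; both ends alike. Its long axis is x; grasp it across the 40 mm width near one end.
- wedge_grip (a point): Centre of the grip block (40 x 24 x 20 mm in x, y, z, ribbed sides; grasp across y) of the steel wedge, 0.09 kg, 10 mm above its flat underside. Ahead (+x) a tongue 26 mm wide starts 20 mm from here at 10.3 mm thick and thins evenly (1 in 6) to 2 mm at the tip, 70 mm from here. Loose it slides with under 2 N; snug, the push rises within 2 mm to 3 N or more; at 10 to 20 N it shoves the stand along.
- gauge_block_mid (a point): Centre of the ground steel gauge block, 36 x 36 x 30 mm, a bystander: leave it.
- marker_mid (a point): Centre of the black felt marker, 17 mm thick, 138 mm long along its y axis, a bystander: leave it.
- wedge: Whole wedge, with its origin on the underside 25 mm ahead of the grip centre (45 mm behind the tip); same axes as wedge_grip.
- packer: Whole packer, with its origin at the centre of its underside; same axes as packer_mid.
Things that resemble listed ones, but are neither listed nor needed, are in the scene too. Of the things like the packer, leave any that is brown or purple; of the rest the larger one is meant.

How it is judged:
By the outcome, as a careful person would: the job done as asked, in the order asked, and still so for the second after the job is handed in, with the robot touching nothing.
It also fails if it takes over 72 s, if anything falls off the work surface, if the arm or the gripper's body presses on something with over 40 N, if the wrist force passes 120 N, or if a joint passes its speed limit or range.

## Working session

There is one attempt and no reset: what is moved stays moved. The work goes in short steps, Python scripts to look and compute and a tool call to move; the robot and the scene stay as the last step left them, time stands still between calls to the robot, and variables do not carry over. Pictures are saved under pics/ and viewed, about 8 in all and at most 12, crops included, and the job is handed in when it is done.

Besides the shell and the picture viewer there is one more tool, called after "Emit:" as a command line: name --argument value ..., lists and objects as JSON in quotes. send_rows: Moves the arm, as the interface text tells. Its arguments: {"type":"object","properties":{"motion":{"type":"array"},"gripper":{"type":"number"},"squeeze":{"type":"number"}},"required":["motion"]}

```bash
mkdir -p pics
cat > h.py <<'E'
import numpy as np, cv2
from scipy.spatial.transform import Rotation as R
from plant import r
def cal(n):
    c=r.get_calibration(n); f=192/np.tan(np.radians(c['fov_y'])/2); o=np.array(c['orientation'],float)
    M=o if o.shape==(3,3) else R.from_euler('xyz',o,degrees=True).as_matrix()
    return f,c['cx'],c['cy'],np.array(c['origin']),M
def w(n,p,c=None):
    f,cx,cy,o,M=c or cal(n); return o+M@np.array(p)
def px(n,p,c=None):
    f,cx,cy,o,M=c or cal(n); q=M.T@(np.array(p)-o); return np.round([cx+f*q[0]/q[2],cy+f*q[1]/q[2]],0)
def cloud(n,d,c=None):
    f,cx,cy,o,M=c or cal(n); v,u=np.mgrid[:384,:512]
    P=np.stack([(u-cx)/f*d,(v-cy)/f*d,d],-1); return P@M.T+o
E
python3 - <<'E'
from h import *
print(r.get_calibration('top'),r.get_calibration('scene'))
ims=[]
for n in('top','scene'):
    im,d=r.capture(n); cv2.imwrite(f'pics/{n}0.png',im); np.save(f'{n}0.npy',d)
    c=cal(n)
    for t in ['stand','foot_spot','corner_top','packer_mid','wedge_grip','wedge','gauge_block_mid','marker_mid']:
        for q in r.pinpoint(n,t)[:4]: 
            p=w(n,q['at'],c); print(n,t,round(q['conf'],2),p.round(4),px(n,p,c), {k:v for k,v in q.items() if k not in('at','conf')})
print(r.get_state())
E
```

```text
{'fov_y': 52.01639983335512, 'cx': 254.95531522477486, 'cy': 194.92671427998943, 'origin': array([ 4.65732899e-01, -7.18870627e-04,  1.12324642e+00]), 'orientation': array([-175.77616339,    1.12211159,  -90.75213649])} {'fov_y': 55.25162025932131, 'cx': 255.05056831083783, 'cy': 193.7402858301735, 'origin': array([-0.05122706, -0.46851595,  0.67932023]), 'orientation': array([-129.48939178,   -0.75461781,  -50.80942915])}
top stand 0.58 [0.6284 0.2973 0.0052] [158. 169.] {}
top corner_top 0.63 [0.5302 0.2336 0.0496] [177. 202.] {}
top packer_mid 0.91 [ 0.4926 -0.1915  0.    ] [330. 214.] {}
top packer_mid 0.75 [ 0.4256 -0.2881  0.0068] [365. 237.] {}
top packer_mid 0.64 [ 0.6332 -0.2402  0.0058] [346. 164.] {}
top packer_mid 0.5 [ 5.302e-01 -2.901e-01 -5.000e-04] [364. 200.] {}
top wedge_grip 0.58 [ 0.4882 -0.1969  0.0013] [332. 215.] {}
top wedge_grip 0.54 [ 0.4584 -0.0529  0.0113] [281. 226.] {}
top wedge 0.69 [ 4.849e-01 -4.820e-02  1.000e-04] [279. 217.] {}
top gauge_block_mid 0.71 [ 0.5659 -0.1215  0.014 ] [305. 188.] {}
top marker_mid 0.85 [0.5341 0.0783 0.0136] [234. 200.] {}
[... 709 characters left out ...]
-0.1965  0.0026] [306. 255.] {}
{'time_s': 0.9, 'joints': array([-5.32226472e+01,  2.05441140e+01,  6.82895505e-01,  1.13572911e-03,
       -7.01347654e+01, -1.65072951e+01]), 'qd': array([-0.0255063 , -0.02807323, -0.07560315, -0.01797421,  0.02212159,
       -0.05559094]), 'joint_torque': array([ 1.13085523e-04, -5.82357752e+01,  2.93294227e+01,  7.00240016e+00,
        1.24992171e-02,  1.52466430e-05]), 'tcp_pos': array([ 0.2338343 , -0.63319925,  0.22659732]), 'eef_rot': array([-1.79995846e+02,  1.16986331e-04, -1.59729556e+02]), 'contact_force': array([ 0.38234901,  0.06666524, -0.27275644]), 'moment': array([-0.00235046,  0.01093776, -0.01293511]), 'gripper_width': 0.08744138374176584}
```

Run:
```python
import cv2
im=cv2.imread('pics/top0.png'); cv2.imwrite('pics/a.png',cv2.resize(im[110:270,110:400],(798,440),interpolation=cv2.INTER_CUBIC))
```

```text
(no output)
```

View pics/a.png

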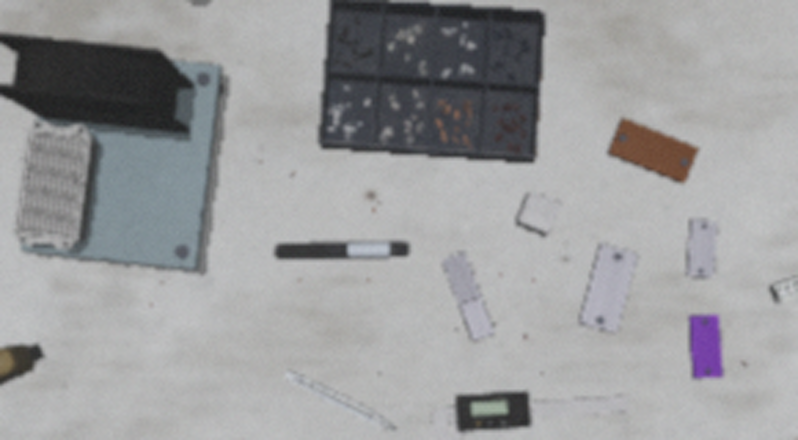

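The four packer-like things in the crop are brown (651,150), purple (705,347), small grey (702,247) and large grey (608,287). The large grey one is the packer: it isn't brown or purple and it's the larger of the two left. In full-picture pixels that is (330,214). The wedge lies at (468,298), with its grip block at the lower end and its tongue pointing up (+x). The stand is at upper left, with its short-foot corner at (190,255).

Run:
```python
from h import *
for n in('top','scene'):
    d=np.load(n+'0.npy'); P=cloud(n,d); im=cv2.imread(f'pics/{n}0.png')
    b=P[(abs(P[...,0]-.5)<.15)&(abs(P[...,1])<.25)&(d>0)]; print(n,'bench z',np.median(b[:,2]))
    def rect(c,rad,z0,z1):
        m=(np.hypot(P[...,0]-c[0],P[...,1]-c[1])<rad)&(P[...,2]>z0)&(P[...,2]<z1)&(d>0)
        q=P[m]; return q,cv2.minAreaRect((q[:,:2]*1000).astype(np.float32))
    q,a=rect((.491,-.194),.06,.004,.02); print('packer',len(q),np.median(q[:,2]),a)
    q,a=rect((.484,-.048),.07,.004,.03); print('wedge',len(q),a)
    q,a=rect((.484,-.048),.07,.015,.03); print('block',len(q),np.median(q[:,2]),a)
    q,a=rect((.626,.298),.17,.038,.053); print('stand',len(q),np.median(q[:,2]),a)
    print(cv2.boxPoints(a).round(0).tolist())
    q,a=rect((.58,.33),.12,.075,.095); print('psu',len(q),cv2.boxPoints(a).round().tolist() if len(q) else 0)
```

```text
top bench z 0.0011180061009133935
packer 467 0.008102694305709424 ((491.065673828125, -193.46664428710938), (110.27790069580078, 110.43576049804688), 34.719444274902344)
wedge 324 ((485.02093505859375, -54.22808837890625), (127.84205627441406, 125.5445327758789), 6.797146320343018)
block 123 0.020174745130497218 ((461.5406799316406, -55.93434524536133), (39.293331146240234, 24.13646125793457), 19.670656204223633)
stand 2572 0.046809941123260534 ((629.0275268554688, 300.5401916503906), (179.9615936279297, 209.90487670898438), 83.0397720336914)
[[514.0, 224.0], [722.0, 199.0], [744.0, 377.0], [536.0, 403.0]]
psu 1121 [[518.0, 259.0], [663.0, 234.0], [688.0, 377.0], [543.0, 402.0]]
scene bench z -0.0006232213640909867
packer 468 0.008030653966868584 ((488.41778564453125, -200.7130126953125), (55.8217658996582, 85.963623046875), 71.11641693115234)
wedge 227 ((481.469970703125, -52.384552001953125), (87.05918884277344, 26.578630447387695), 19.737220764160156)
block 117 0.019738781227067514 ((460.2749938964844, -59.499515533447266), (42.39173126220703, 23.92327117919922), 18.462162017822266)
stand 1466 0.04595687307947505 ((627.487060546875, 294.5858459472656), (182.18577575683594, 212.24708557128906), 82.32797241210938)
[[510.0, 218.0], [720.0, 190.0], [745.0, 371.0], [534.0, 399.0]]
psu 526 [[519.0, 257.0], [671.0, 232.0], [694.0, 372.0], [543.0, 398.0]]
```

```bash
cat >> h.py <<'E'
def plan(p,yaw,step=.040,verbose=True):
    s=r.get_state(); x=np.array(s['tcp_pos']); y=s['eef_rot'][2]
    dy=(yaw-y+90)%180-90 if yaw is not None else 0   # nearest half turn
    D=np.array(p)-x; n=max(1,int(np.ceil(max(np.linalg.norm(D)/step,abs(dy)/7))))
    print('t',round(s['time_s'],2),'pos',x.round(4),'yaw',round(y,2),'F',np.round(s['contact_force'],2),'w',round(s['gripper_width'],4),'rows',n)
    for i in range(n):
        a=np.radians(y+dy*i/n); X=[np.cos(a),np.sin(a),0]; Y=[np.sin(a),-np.cos(a),0]; d=D/n
        print(np.round([d@X,d@Y,-d[2]],4).tolist(), round(-dy/n,2))
E
python3 - <<'E'
from h import *
f,cx,cy,o,M=cal('wrist'); s=r.get_state(); T=R.from_euler('xyz',s['eef_rot'],degrees=True).as_matrix()
print('cam in tool',T.T@(o-s['tcp_pos']),'\n',(T.T@M).round(3),f,r.get_calibration('wrist')['fov_y'])
plan([.48,-.19,.20],-192+360)
n='top';d=np.load(n+'0.npy');P=cloud(n,d)
a=np.radians(-7.3);q=P-np.array([.628,.2975,0]);sx=q[...,0]*np.cos(a)+q[...,1]*np.sin(a);sy=-q[...,0]*np.sin(a)+q[...,1]*np.cos(a)
m=(abs(P[...,2]-.085)<.004)&(sx<0)&(sx>-.12)&(abs(sy)<.1)&(d>0);print('psu',m.sum(),np.percentile(sx[m],[0,2,50,98]),np.percentile(sy[m],[0,2,50,98,100]))
E
```

```text
cam in tool [ 0.08307266 -0.00037252 -0.15948634] 
 [[-0.001 -0.952 -0.305]
 [ 1.    -0.001  0.001]
 [-0.002 -0.305  0.952]] 273.58403595535924 70.12199790896615
t 0.9 pos [ 0.2338 -0.6332  0.2266] yaw -159.73 F [ 0.38  0.07 -0.27] w 0.0874 rows 13
[-0.0296, 0.0254, 0.002] 2.48
[-0.0284, 0.0267, 0.002] 2.48
[-0.0273, 0.0279, 0.002] 2.48
[-0.026, 0.029, 0.002] 2.48
[-0.0247, 0.0301, 0.002] 2.48
[-0.0234, 0.0312, 0.002] 2.48
[-0.022, 0.0322, 0.002] 2.48
[-0.0206, 0.0331, 0.002] 2.48
[-0.0192, 0.034, 0.002] 2.48
[-0.0177, 0.0348, 0.002] 2.48
[-0.0162, 0.0355, 0.002] 2.48
[-0.0146, 0.0362, 0.002] 2.48
[-0.013, 0.0368, 0.002] 2.48
psu 818 [-0.09876241 -0.09497227 -0.0478246  -0.00237438] [0.02279263 0.02393651 0.05472882 0.08585087 0.08802144]
```

Emit:
send_rows --motion '[{"travel": [-0.0296, 0.0254, 0.002], "spin": 2.5}, {"travel": [-0.0284, 0.0267, 0.002], "spin": 2.5}, {"travel": [-0.0273, 0.0279, 0.002], "spin": 2.5}, {"travel": [-0.026, 0.029, 0.002], "spin": 2.5}, {"travel": [-0.0247, 0.0301, 0.002], "spin": 2.5}]'

```text
time_s: 1.32
tcp_pos: [0.3279, -0.4635, 0.214]
eef_rot: [-180.0, -0.1, -173.3]
contact_force: [1.3, 0.6, 0.4]
gripper_width: 0.0872
```

Emit:
send_rows --motion '[{"travel": [-0.0234, 0.0312, 0.002], "spin": 2.5}, {"travel": [-0.022, 0.0322, 0.002], "spin": 2.5}, {"travel": [-0.0206, 0.0331, 0.002], "spin": 2.5}, {"travel": [-0.0192, 0.034, 0.002], "spin": 2.5}, {"travel": [-0.0177, 0.0348, 0.002], "spin": 2.5}]'

```text
time_s: 1.73
tcp_pos: [0.4296, -0.2868, 0.2046]
eef_rot: [-179.9, 0.1, 173.5]
contact_force: [0.7, -0.4, 0.1]
gripper_width: 0.0879
```

Emit:
send_rows --motion '[{"travel": [-0.0162, 0.0355, 0.002], "spin": 2.5}, {"travel": [-0.0146, 0.0362, 0.002], "spin": 2.5}, {"travel": [-0.013, 0.0368, 0.002], "spin": 2.5}, {"travel": [0, 0, 0], "spin": 0}, {"travel": [0, 0, 0], "spin": 0}]'

```text
time_s: 2.15
tcp_pos: [0.4959, -0.1746, 0.1999]
eef_rot: [-180.0, 0.4, 165.9]
contact_force: [-0.7, -0.3, -0.7]
gripper_width: 0.0876
```

Run:
```python
from h import *
c=cal('wrist'); im,d=r.capture('wrist'); cv2.imwrite('pics/w1.png',im); P=cloud('wrist',d,c)
np.savez('w1.npz',P=P)
for t in['packer_mid','packer','wedge_grip','wedge']:
    for q in r.pinpoint('wrist',t)[:3]: p=w('wrist',q['at'],c); print(t,round(q['conf'],2),p.round(4),px('wrist',p,c))
b=P[(d>0)&(abs(P[...,2])<.003)]; print('bench',np.median(b[:,2]))
plan([.48,-.19,.20],168)
```

```text
packer_mid 0.94 [ 0.6324 -0.2421  0.0101] [234. 266.]
packer_mid 0.87 [ 0.4305 -0.2926  0.0043] [154. 141.]
packer_mid 0.8 [ 0.5271 -0.2905  0.0036] [180. 208.]
packer 0.95 [ 0.4934 -0.1957  0.0039] [240. 169.]
packer 0.93 [ 0.4322 -0.2943 -0.0009] [155. 142.]
packer 0.91 [ 0.5271 -0.2936 -0.0023] [179. 207.]
wedge_grip 0.61 [ 0.4627 -0.0584  0.0103] [340. 120.]
wedge 0.75 [ 4.859e-01 -4.930e-02 -2.000e-04] [347. 136.]
bench 0.001179048335032129
t 2.4 pos [ 0.4946 -0.1773  0.1999] yaw 165.67 F [-0.14 -0.28 -1.  ] w 0.0876 rows 1
[0.011, -0.0159, -0.0001] -2.33
```

View pics/w1.png

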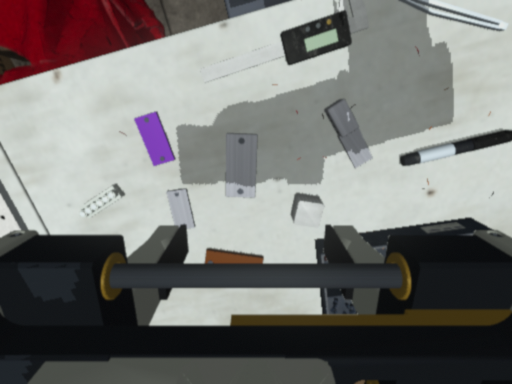

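The wrist view shows the large grey packer at (240,165) with a bolt hole at each end, the wedge at (348,132), the purple bar at (155,138), the small grey bar at (180,208) and the gauge block at (307,208).

```bash
cat >> h.py <<'E'
def blob(P,c,z0,z1,pix,rad=.07):
    m=((P[...,2]>z0)&(P[...,2]<z1)&(np.hypot(P[...,0]-c[0],P[...,1]-c[1])<rad)).astype(np.uint8)
    m=cv2.morphologyEx(cv2.medianBlur(m,3),cv2.MORPH_OPEN,np.ones((3,3),np.uint8))
    k,l=cv2.connectedComponents(m); l0=l[int(pix[1]),int(pix[0])]
    q=P[l==l0]; (cc,sz,an)=cv2.minAreaRect((q[:,:2]*1000).astype(np.float32))
    v=np.linalg.eigh(np.cov((q[:,:2]).T))[1][:,1]; yaw=np.degrees(np.arctan2(v[1],v[0])); yaw=(yaw+90)%180-90
    print('lab',l0,len(q),'z',np.median(q[:,2]).round(4),'rect',np.round(cc,1),np.round(sz,1),round(an,1),'mean',(q[:,:2].mean(0)*1000).round(1),'yaw',round(yaw,2))
    return q
E
python3 - <<'E'
from h import *
P=np.load('w1.npz')['P']; P[...,2]-=.001
blob(P,(.491,-.194),.004,.013,(243,165))
blob(P,(.484,-.048),.003,.027,(340,115))
blob(P,(.484,-.048),.0155,.027,(340,115))
E
```

```text
lab 1 1932 z 0.0082 rect [ 470.  -186.9] [ 39.4 124.7] 73.6 mean [ 486.8 -192.1] yaw -16.85
lab 1 1450 z 0.0131 rect [453.3 -77.2] [163.5  55.9] 44.5 mean [476.9 -52.5] yaw 24.03
lab 1 698 z 0.0202 rect [434.9 -91.8] [125.5  39.8] 54.4 mean [458.5 -58.4] yaw 33.57
```

```bash
cat >> h.py <<'E'
def ray(n,uv,z,c):
    f,cx,cy,o,M=c; uv=np.atleast_2d(uv).astype(float)
    d=np.c_[(uv[:,0]-cx)/f,(uv[:,1]-cy)/f,np.ones(len(uv))]@M.T; return (o+d*((z-o[2])/d[:,2])[:,None])[:,:2]
def blob2(n,P,c,z0,z1,pix,z,win=45,k=5):
    m=((P[...,2]>z0)&(P[...,2]<z1)).astype(np.uint8); w_=np.zeros_like(m)
    w_[max(0,pix[1]-win):pix[1]+win,max(0,pix[0]-win):pix[0]+win]=1; m=cv2.medianBlur(m*w_,5)
    m=cv2.morphologyEx(m,cv2.MORPH_OPEN,np.ones((k,k),np.uint8)); l=cv2.connectedComponents(m)[1]; m=(l==l[pix[1],pix[0]])
    v,u=np.nonzero(m); q=ray(n,np.c_[u,v],z,c); cc,sz,an=cv2.minAreaRect((q*1000).astype(np.float32))
    e=np.linalg.eigh(np.cov(q.T))[1][:,1]; yaw=(np.degrees(np.arctan2(e[1],e[0]))+90)%180-90
    print('n',len(q),'rect',np.round(cc,1),np.round(sz,1),round(an,1),'mean',(q.mean(0)*1000).round(1),'yaw',round(yaw,2)); return m
E
python3 - <<'E'
from h import *
P=np.load('w1.npz')['P'].copy(); c=cal('wrist')
a=blob2('wrist',P,c,.0045,.014,(243,165),.008)
b=blob2('wrist',P,c,.0045,.027,(340,115),.010)
e=blob2('wrist',P,c,.0165,.027,(340,115),.020)
im=cv2.imread('pics/w1.png')
for m in(a,b,e):
    for k in cv2.findContours(m.astype(np.uint8),0,2)[0]: cv2.drawContours(im,[k],-1,(0,0,255),1)
cv2.imwrite('pics/w1b.png',cv2.resize(im[80:220,130:400],(783,406),interpolation=cv2.INTER_NEAREST))
E
```

```text
n 1922 rect [ 487.5 -195. ] [39.2 85. ] 73.7 mean [ 486. -195.] yaw -16.43
n 1359 rect [476.9 -53.1] [80.  27.4] 17.3 mean [475.1 -53.6] yaw 17.41
n 685 rect [458.4 -60.1] [40.1 24.4] 18.6 mean [458.1 -60.1] yaw 19.29
```

View pics/w1b.png

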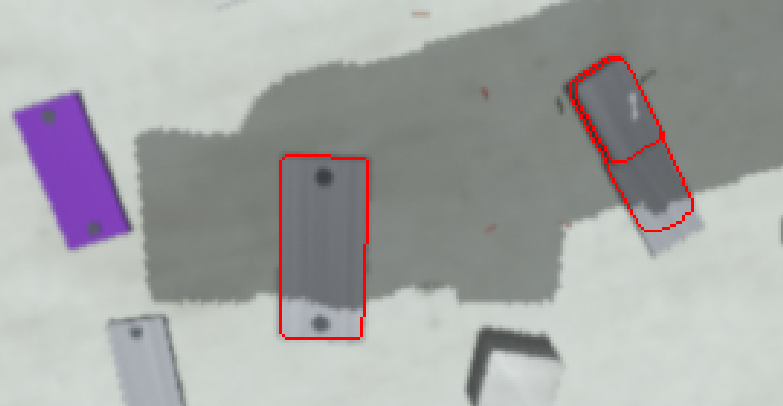

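The outline fits the packer (39 x 85 mm, centre (0.4885,-0.195), yaw -16.4) and the grip block (40 x 24 mm at (0.459,-0.060), yaw 19). Next I grasp the packer near its robot-side end.

Run:
```python
from h import *
plan([.460,-.1865,.03],163.6)
```

```text
t 2.4 pos [ 0.4946 -0.1773  0.1999] yaw 165.67 F [-0.14 -0.28 -1.  ] w 0.0876 rows 5
[0.0063, -0.0035, 0.034] 0.41
[0.0062, -0.0035, 0.034] 0.41
[0.0062, -0.0036, 0.034] 0.41
[0.0062, -0.0036, 0.034] 0.41
[0.0061, -0.0037, 0.034] 0.41
```

Emit:
send_rows --motion '[{"travel": [0.0063, -0.0035, 0.034], "spin": 0.4}, {"travel": [0.0062, -0.0035, 0.034], "spin": 0.4}, {"travel": [0.0062, -0.0036, 0.034], "spin": 0.4}, {"travel": [0.0062, -0.0036, 0.034], "spin": 0.4}, {"travel": [0.0061, -0.0037, 0.034], "spin": 0.4}]' --gripper 0.4

```text
time_s: 2.82
tcp_pos: [0.4673, -0.1936, 0.034]
eef_rot: [179.8, 1.6, 163.2]
contact_force: [-0.3, -0.4, -0.6]
gripper_width: 0.0633
```

Emit:
send_rows --motion '[{"travel": [0, 0, 0], "spin": 0}, {"travel": [0, 0, 0], "spin": 0}, {"travel": [0, 0, 0], "spin": 0}]'

```text
time_s: 3.07
tcp_pos: [0.4604, -0.1964, 0.0293]
eef_rot: [180.0, 0.9, 162.9]
contact_force: [-0.1, 0.1, -0.1]
gripper_width: 0.0613
```

Run:
```python
from h import *
plan([.460,-.1865,.003],163.6,.02)
```

```text
t 3.07 pos [ 0.4604 -0.1964  0.0293] yaw 162.9 F [-0.05  0.14 -0.09] w 0.0613 rows 2
[0.0017, 0.0047, 0.0131] -0.35
[0.0016, 0.0047, 0.0131] -0.35
```

Emit:
send_rows --motion '[{"travel": [0.0016, 0.0047, 0.013], "spin": -0.3}, {"travel": [0.0016, 0.0047, 0.0115], "spin": -0.3}, {"travel": [0, 0, 0], "spin": 0}]'

```text
time_s: 3.32
tcp_pos: [0.4665, -0.1879, 0.0109]
eef_rot: [179.9, 1.5, 163.5]
contact_force: [-0.1, 0.1, -1.2]
gripper_width: 0.061
```

Run:
```python
from h import *
plan([.460,-.1865,.003],163.6,.02)
```

```text
t 3.32 pos [ 0.4665 -0.1879  0.0109] yaw 163.5 F [-0.08  0.07 -1.21] w 0.061 rows 1
[0.0067, -0.0005, 0.0079] -0.1
```

Emit:
send_rows --motion '[{"travel": [0.003, 0, 0.004], "spin": 0}, {"travel": [0.002, 0, 0.0025], "spin": 0}, {"travel": [0, 0, 0], "spin": 0}, {"travel": [0, 0, 0], "spin": 0}]'

```text
time_s: 3.65
tcp_pos: [0.4664, -0.187, 0.0096]
eef_rot: [179.7, 2.1, 163.6]
contact_force: [0.3, 0.3, -0.1]
gripper_width: 0.0612
```

Emit:
send_rows --motion '[{"travel": [0, 0, 0.0005], "spin": 0}, {"travel": [0, 0, 0], "spin": 0}, {"travel": [0, 0, 0], "spin": 0}, {"travel": [0, 0, 0], "spin": 0}]' --gripper -1 --squeeze 20

```text
time_s: 3.98
tcp_pos: [0.4674, -0.1872, 0.0106]
eef_rot: [179.7, 2.2, 163.6]
contact_force: [0.4, -0.9, 0.5]
gripper_width: 0.0402
```

Emit:
send_rows --motion '[{"travel": [0, 0, 0], "spin": 0}, {"travel": [0, 0, 0], "spin": 0}]'

```text
time_s: 4.15
tcp_pos: [0.4674, -0.1873, 0.0107]
eef_rot: [179.7, 2.2, 163.6]
contact_force: [0.4, -1.0, 0.8]
gripper_width: 0.0269
```

Run:
```python
from h import *
s=r.get_state(); print({k:np.round(v,3) for k,v in s.items()})
```

```text
{'time_s': np.float64(4.15), 'joints': array([   0.867,   18.148,  -37.645,    0.734,  -32.015, -107.912]), 'qd': array([ 0.037, -0.025,  0.08 , -0.002,  0.002, -0.003]), 'joint_torque': array([-4.0000e-03, -4.3371e+01,  1.7656e+01,  4.1600e+00,  4.0000e-02,
        1.0000e-03]), 'tcp_pos': array([ 0.467, -0.187,  0.011]), 'eef_rot': array([179.719,   2.211, 163.564]), 'contact_force': array([ 0.376, -0.976,  0.822]), 'moment': array([0.01 , 0.131, 0.02 ]), 'gripper_width': np.float64(0.027)}
```

Emit:
send_rows --motion '[{"travel": [0, 0, 0], "spin": 0}, {"travel": [0, 0, 0], "spin": 0}, {"travel": [0, 0, 0], "spin": 0}, {"travel": [0, 0, 0], "spin": 0}, {"travel": [0, 0, 0], "spin": 0}]' --gripper 0.4

```text
time_s: 4.57
tcp_pos: [0.4672, -0.1873, 0.0104]
eef_rot: [179.7, 2.2, 163.6]
contact_force: [-0.5, 0.4, -0.2]
gripper_width: 0.0547
```

Emit:
send_rows --motion '[{"travel": [0, 0, 0.005], "spin": 0}]'

```text
time_s: 4.65
tcp_pos: [0.468, -0.1874, 0.0059]
eef_rot: [179.7, 2.3, 163.6]
contact_force: [-0.2, 0.5, 0.0]
gripper_width: 0.0593
```

Emit:
send_rows --motion '[{"travel": [0, 0, 0.005], "spin": 0}]'

```text
time_s: 4.73
tcp_pos: [0.4683, -0.1874, 0.0007]
eef_rot: [179.7, 2.3, 163.6]
contact_force: [-0.2, 0.3, 0.9]
gripper_width: 0.0605
```

Run:
```python
from h import *
s=r.get_state(); print({k:np.round(v,3) for k,v in s.items()})
```

```text
{'time_s': np.float64(4.733), 'joints': array([   0.858,   19.185,  -38.082,    0.774,  -30.472, -107.943]), 'qd': array([-0.065,  6.179, -2.552,  0.4  ,  9.075, -0.233]), 'joint_torque': array([ 2.1000e-02, -4.5164e+01,  1.7344e+01,  4.0480e+00, -2.7700e-01,
        9.0000e-03]), 'tcp_pos': array([ 0.468, -0.187,  0.001]), 'eef_rot': array([179.702,   2.277, 163.568]), 'contact_force': array([-0.194,  0.306,  0.915]), 'moment': array([0.028, 0.228, 0.004]), 'gripper_width': np.float64(0.061)}
```

Emit:
send_rows --motion '[{"travel": [0.003, 0.0003, -0.002], "spin": 0}, {"travel": [0.003, 0, 0], "spin": 0}]' --gripper 0.2

```text
time_s: 4.9
tcp_pos: [0.463, -0.1855, 0.0014]
eef_rot: [179.7, 2.3, 163.6]
contact_force: [-0.2, -0.0, -0.8]
gripper_width: 0.0544
```

Emit:
send_rows --motion '[{"travel": [0, 0, 0], "spin": 0}, {"travel": [0, 0, 0], "spin": 0}, {"travel": [0, 0, 0], "spin": 0}, {"travel": [0, 0, 0], "spin": 0}, {"travel": [0, 0, 0], "spin": 0}]' --gripper -1

```text
time_s: 5.32
tcp_pos: [0.4614, -0.1853, 0.0007]
eef_rot: [179.7, 2.2, 163.6]
contact_force: [-0.5, -0.5, 0.2]
gripper_width: 0.0398
```

Emit:
send_rows --motion '[{"travel": [0, 0, -0.004], "spin": 0}, {"travel": [0, 0, -0.004], "spin": 0}, {"travel": [0, 0, -0.004], "spin": 0}]'

```text
time_s: 5.57
tcp_pos: [0.4599, -0.1851, 0.0124]
eef_rot: [179.8, 2.0, 163.6]
contact_force: [-0.2, 0.2, -1.5]
gripper_width: 0.0397
```

Run:
```python
from h import *
plan([.43,.235,.06],180,.03)
```

```text
t 5.57 pos [ 0.4599 -0.1851  0.0124] yaw 163.56 F [-0.16  0.21 -1.5 ] w 0.0397 rows 15
[0.0098, 0.0263, -0.0032] -1.1
[0.0093, 0.0265, -0.0032] -1.1
[0.0088, 0.0267, -0.0032] -1.1
[0.0083, 0.0268, -0.0032] -1.1
[0.0078, 0.027, -0.0032] -1.1
[0.0073, 0.0271, -0.0032] -1.1
[0.0068, 0.0273, -0.0032] -1.1
[0.0062, 0.0274, -0.0032] -1.1
[0.0057, 0.0275, -0.0032] -1.1
[0.0052, 0.0276, -0.0032] -1.1
[0.0047, 0.0277, -0.0032] -1.1
[0.0041, 0.0278, -0.0032] -1.1
[0.0036, 0.0278, -0.0032] -1.1
[0.0031, 0.0279, -0.0032] -1.1
[0.0025, 0.028, -0.0032] -1.1
```

Emit:
send_rows --motion '[{"travel": [0.004, 0, -0.016], "spin": 0}, {"travel": [0.004, 0.01, -0.016], "spin": -1.1}, {"travel": [0.0088, 0.0267, -0.015], "spin": -1.1}, {"travel": [0.0083, 0.0268, 0], "spin": -1.1}, {"travel": [0.0078, 0.027, 0], "spin": -1.1}]'

```text
time_s: 5.98
tcp_pos: [0.4489, -0.0893, 0.0623]
eef_rot: [179.9, 2.0, 167.7]
contact_force: [0.2, -0.3, -1.1]
gripper_width: 0.0398
```

Emit:
send_rows --motion '[{"travel": [0.0073, 0.0271, 0], "spin": -1.1}, {"travel": [0.0068, 0.0273, 0], "spin": -1.1}, {"travel": [0.0062, 0.0274, 0], "spin": -1.1}, {"travel": [0.0057, 0.0275, 0], "spin": -1.1}, {"travel": [0.0052, 0.0276, 0], "spin": -1.1}]'

```text
time_s: 6.4
tcp_pos: [0.4414, 0.0576, 0.0651]
eef_rot: [179.9, 2.3, 173.3]
contact_force: [0.5, 0.8, -1.8]
gripper_width: 0.0396
```

Emit:
send_rows --motion '[{"travel": [0.0047, 0.0277, 0], "spin": -1.1}, {"travel": [0.0041, 0.0278, 0], "spin": -1.1}, {"travel": [0.0036, 0.0278, 0], "spin": -1.1}, {"travel": [0.0031, 0.0279, 0], "spin": -1.1}, {"travel": [0, 0.01, 0], "spin": 0}]'

```text
time_s: 6.82
tcp_pos: [0.4348, 0.1891, 0.0677]
eef_rot: [179.9, 2.5, 178.2]
contact_force: [-0.1, 1.3, -1.1]
gripper_width: 0.0396
```

Run:
```python
from h import *
plan([.43,.235,.03],180,.03)
```

```text
t 6.82 pos [0.4348 0.1891 0.0677] yaw 178.19 F [-0.14  1.27 -1.14] w 0.0396 rows 2
[0.0031, 0.0229, 0.0189] -0.91
[0.0027, 0.0229, 0.0189] -0.91
```

Emit:
send_rows --motion '[{"travel": [0.003, 0.023, 0.012], "spin": -0.9}, {"travel": [0.003, 0.018, 0.012], "spin": -0.9}, {"travel": [0, 0, 0], "spin": 0}, {"travel": [0, 0, 0], "spin": 0}]'

```text
time_s: 7.15
tcp_pos: [0.431, 0.2357, 0.0449]
eef_rot: [179.8, 2.7, -179.7]
contact_force: [-0.3, -0.7, -1.6]
gripper_width: 0.0393
```

Run:
```python
from h import *
c=cal('wrist'); im,d=r.capture('wrist'); cv2.imwrite('pics/w2.png',im)
for t in['foot_spot','corner_top','packer_mid','stand']:
    for q in r.pinpoint('wrist',t)[:3]: p=w('wrist',q['at'],c); print(t,round(q['conf'],2),p.round(4),px('wrist',p,c))
c=cal('top'); im,d=r.capture('top'); cv2.imwrite('pics/t2.png',im)
for t in['foot_spot','corner_top','packer_mid','stand']:
    for q in r.pinpoint('top',t)[:2]: p=w('top',q['at'],c); print(t,round(q['conf'],2),p.round(4),px('top',p,c))
P=cloud('top',d,c); m=blob2('top',P,c,.041,.055,(178,195),.046,70,3)
plan([.43,.235,.003],180,.03)
```

```text
packer_mid 0.87 [0.4629 0.2364 0.0522] [257. 285.]
packer_mid 0.67 [ 0.431  -0.2891  0.0042] [365. 235.]
packer_mid 0.55 [ 0.6357 -0.2456  0.0036] [348. 163.]
stand 0.82 [0.6249 0.2973 0.0026] [159. 170.]
n 2560 rect [628.  294.1] [167.8 209.5] 83.0 mean [602.3 270.1] yaw -26.92
t 7.65 pos [0.4315 0.2351 0.0452] yaw -179.84 F [ 0.21  0.66 -1.58] w 0.0398 rows 2
[0.0007, -0.0001, 0.0211] 0.08
[0.0007, -0.0001, 0.0211] 0.08
```

View pics/w2.png

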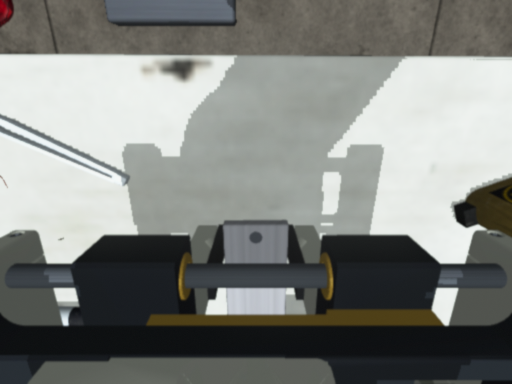

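The packer is in the jaws, lined up in front of the corner. The gripper hides the foot in this view, so I'm using the overhead fix for it, about (0.531,0.235).

```bash
cat >> h.py <<'E'
def plan(p,yaw=None,step=.03,n=None):
    s=r.get_state(); x=np.array(s['tcp_pos']); Rm=R.from_euler('xyz',s['eef_rot'],degrees=True).as_matrix(); y=s['eef_rot'][2]
    dy=(yaw-y+90)%180-90 if yaw is not None else 0
    D=np.array(p)-x; n=n or max(1,int(np.ceil(max(np.linalg.norm(D)/step,abs(dy)/7))))
    print('t',round(s['time_s'],2),'pos',x.round(4),'rpy',np.round(s['eef_rot'],2),'F',np.round(s['contact_force'],2),'w',round(s['gripper_width'],4),'rows',n)
    for i in range(n if abs(dy)>.5 else 1):
        a=R.from_euler('z',dy*i/n,degrees=True).as_matrix()@Rm
        print(np.round(a.T@(D/n),4).tolist(), round(-dy/n,2))
E
python3 -c "
from h import *
plan([.430,.235,.003],180,.015)"
```

```text
t 7.65 pos [0.4315 0.2351 0.0452] rpy [ 179.73    2.74 -179.84] F [ 0.21  0.66 -1.58] w 0.0398 rows 3
[0.0012, -0.0001, 0.014] 0.05
```

Emit:
send_rows --motion '[{"travel": [0.0012, 0, 0.014], "spin": 0}, {"travel": [0.0012, 0, 0.014], "spin": 0}, {"travel": [0.0012, 0, 0.012], "spin": 0}]'

```text
time_s: 7.9
tcp_pos: [0.432, 0.2372, 0.0072]
eef_rot: [179.4, 3.0, -179.9]
contact_force: [-0.6, 0.2, -1.2]
gripper_width: 0.0397
```

Emit:
send_rows --motion '[{"travel": [0, 0, 0], "spin": 0}, {"travel": [0, 0, 0], "spin": 0}]'

```text
time_s: 8.07
tcp_pos: [0.4311, 0.2357, 0.0055]
eef_rot: [179.6, 2.9, -179.9]
contact_force: [0.3, 0.9, -1.3]
gripper_width: 0.0395
```

```bash
python3 -c "
from h import *
plan([.4805,.235,.003],180,.009)"
```

```text
t 8.07 pos [0.4311 0.2357 0.0055] rpy [ 179.57    2.88 -179.9 ] F [ 0.33  0.9  -1.25] w 0.0395 rows 6
[-0.0082, -0.0001, 0.0008] 0.02
```

Emit:
send_rows --motion '[{"travel": [-0.003, 0, 0.003], "spin": 0}, {"travel": [-0.008, 0, 0.001], "spin": 0}, {"travel": [-0.008, 0, 0.0005], "spin": 0}]'

```text
time_s: 8.32
tcp_pos: [0.4511, 0.2361, 0.0031]
eef_rot: [179.5, 2.9, -179.8]
contact_force: [0.2, 0.5, -1.1]
gripper_width: 0.0397
```

```bash
python3 -c "
from h import *
plan([.4805,.235,.002],180,.009)"
```

```text
t 8.32 pos [0.4511 0.2361 0.0031] rpy [ 179.53    2.92 -179.82] F [ 0.19  0.5  -1.11] w 0.0397 rows 4
[-0.0073, -0.0003, 0.0007] 0.05
```

Emit:
send_rows --motion '[{"travel": [-0.0073, -0.0003, 0.001], "spin": 0}, {"travel": [-0.0073, -0.0003, 0.0006], "spin": 0}]'

```text
time_s: 8.48
tcp_pos: [0.4684, 0.2363, 0.0032]
eef_rot: [179.4, 3.0, -179.8]
contact_force: [0.5, 0.4, -0.4]
gripper_width: 0.0393
```

Emit:
send_rows --motion '[{"travel": [-0.0073, -0.0003, 0.0006], "spin": 0}, {"travel": [-0.005, 0, 0.0004], "spin": 0}]'

```text
time_s: 8.65
tcp_pos: [0.4835, 0.2363, 0.0032]
eef_rot: [179.4, 3.1, -179.8]
contact_force: [-0.7, -0.3, -0.6]
gripper_width: 0.0395
```

Emit:
send_rows --motion '[{"travel": [0, 0, 0.001], "spin": 0}, {"travel": [0, 0, 0], "spin": 0}]'

```text
time_s: 8.82
tcp_pos: [0.4853, 0.2362, 0.0021]
eef_rot: [179.4, 3.1, -179.9]
contact_force: [0.0, -0.4, -1.1]
gripper_width: 0.0398
```

Emit:
send_rows --motion '[{"travel": [0.003, 0, 0.001], "spin": 0}, {"travel": [0, 0, 0.001], "spin": 0}, {"travel": [0, 0, 0], "spin": 0}]'

```text
time_s: 9.07
tcp_pos: [0.4824, 0.2363, 0.0011]
eef_rot: [179.4, 3.2, -179.9]
contact_force: [-0.4, -0.1, -1.3]
gripper_width: 0.0397
```

Emit:
send_rows --motion '[{"travel": [0, 0, 0], "spin": 0}, {"travel": [0, 0, 0], "spin": 0}, {"travel": [0, 0, 0], "spin": 0}]' --gripper 0.3

```text
time_s: 9.32
tcp_pos: [0.4814, 0.2365, 0.0014]
eef_rot: [179.3, 3.2, -179.9]
contact_force: [0.3, 0.2, 0.4]
gripper_width: 0.0534
```

```bash
python3 -c "
from h import *
plan([.40,.235,.12],None,.02)"
```

```text
t 9.32 pos [0.4814 0.2365 0.0014] rpy [ 179.34    3.17 -179.86] F [0.3  0.23 0.41] w 0.0534 rows 8
[0.0093, 0.0, -0.0154] 0.0
```

Emit:
send_rows --motion '[{"travel": [0.005, 0, -0.02], "spin": 0}, {"travel": [0.005, 0, -0.025], "spin": 0}, {"travel": [0.012, 0, -0.03], "spin": 0}, {"travel": [0.012, 0, -0.03], "spin": 0}, {"travel": [0.012, 0, -0.03], "spin": 0}]'

```text
time_s: 9.73
tcp_pos: [0.4239, 0.2314, 0.1306]
eef_rot: [-180.0, 2.5, -180.0]
contact_force: [-0.2, 1.7, 0.7]
gripper_width: 0.0567
```

Emit:
send_rows --motion '[{"travel": [0.008, 0, -0.03], "spin": 0}, {"travel": [0.004, 0, -0.015], "spin": 0}, {"travel": [0, 0, 0], "spin": 0}]'

```text
time_s: 9.98
tcp_pos: [0.4085, 0.2326, 0.183]
eef_rot: [179.6, 2.9, -179.9]
contact_force: [0.7, 0.7, -0.1]
gripper_width: 0.0568
```

Run:
```python
from h import *
c=cal('wrist'); im,d=r.capture('wrist'); cv2.imwrite('pics/w3.png',im); np.savez('w3.npz',P=cloud('wrist',d,c))
for t in['foot_spot','corner_top','packer_mid','packer','stand']:
    for q in r.pinpoint('wrist',t)[:3]: p=w('wrist',q['at'],c); print(t,round(q['conf'],2),p.round(4),px('wrist',p,c))
plan([.4,-.06,.2])
```

```text
foot_spot 0.69 [ 0.5293  0.2407 -0.0017] [260. 244.]
corner_top 0.81 [0.5321 0.2392 0.0489] [260. 268.]
packer_mid 0.7 [0.5107 0.2354 0.0046] [256. 235.]
packer 0.63 [0.5128 0.2339 0.006 ] [255. 237.]
stand 0.6 [0.6261 0.299  0.0039] [297. 301.]
t 10.28 pos [0.408  0.2309 0.1781] rpy [ 179.98    2.55 -179.92] F [-0.48 -0.58 -0.29] w 0.0571 rows 10
[0.0007, -0.0291, -0.0022] 0.0
```

View pics/w3.png

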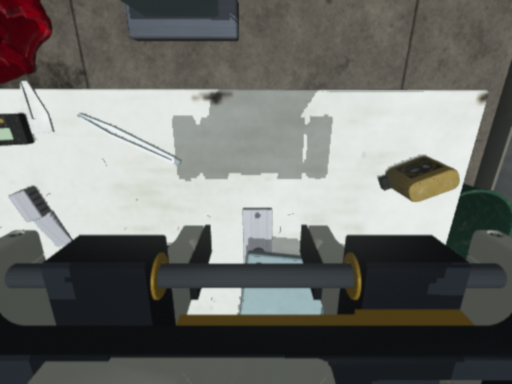

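Run:
```python
from h import *
im=cv2.imread('pics/w3.png'); cv2.imwrite('pics/w3b.png',cv2.resize(im[195:325,185:345],(800,650)[:2] if 0 else (738,600),interpolation=cv2.INTER_CUBIC))
```

```text
(no output)
```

View pics/w3b.png

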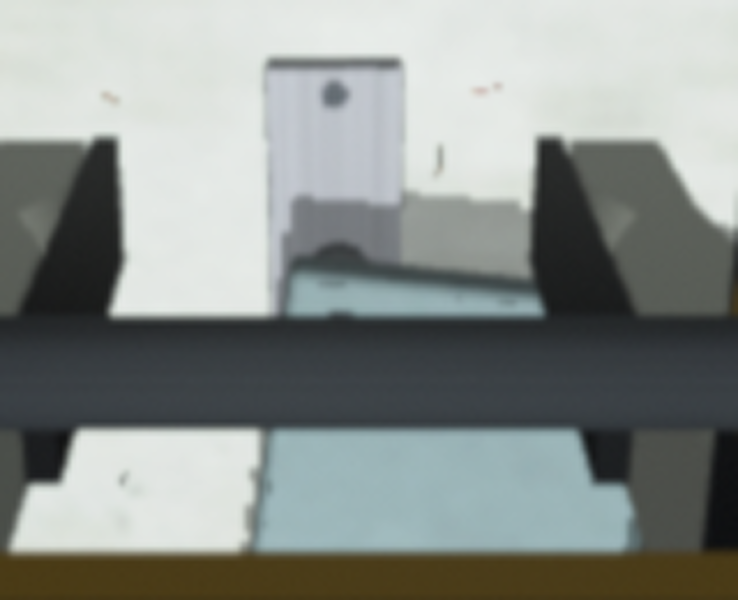

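The packer now lies on the bench with its near end at rows 60-200 of the crop, column centre 334. The dark foot shows above it at (338,245), so the packer is centred under the foot in y, and the plate corner is at (293,265).

Run:
```python
from h import *
c=cal('wrist')
print('packer near corners',ray('wrist',[[242.7,208.5],[272.2,208.5]],.008,c).round(4))
print('foot front',ray('wrist',[[258.3,248]],.014,c).round(4))
k=ray('wrist',[[248.3,252.5],[301,257.5]],.046,c);print('plate corner, edge',k.round(4), np.degrees(np.arctan2(*(k[1]-k[0])))) 
a=np.radians(-7.2);print('foot',k[0]+[17e-3*np.cos(a)-16e-3*np.sin(a),17e-3*np.sin(a)+16e-3*np.cos(a)])
plan([.43,-.068,.15],199)
```

```text
packer near corners [[0.4645 0.2145]
 [0.4645 0.2529]]
foot front [[0.5202 0.235 ]]
plate corner, edge [[0.5063 0.2223]
 [0.5136 0.2873]] 6.34450342842975
foot [0.52521415 0.23603577]
t 10.28 pos [0.408  0.2309 0.1781] rpy [ 179.98    2.55 -179.92] F [-0.48 -0.58 -0.29] w 0.0571 rows 11
[-0.0019, -0.0272, 0.0026] -1.72
[-0.001, -0.0272, 0.0026] -1.72
[-0.0002, -0.0272, 0.0026] -1.72
[0.0006, -0.0272, 0.0025] -1.72
[0.0014, -0.0272, 0.0025] -1.72
[0.0022, -0.0272, 0.0024] -1.72
[0.003, -0.0271, 0.0024] -1.72
[0.0039, -0.027, 0.0024] -1.72
[0.0047, -0.0269, 0.0023] -1.72
[0.0055, -0.0267, 0.0023] -1.72
[0.0063, -0.0265, 0.0023] -1.72
```

Emit:
send_rows --motion '[{"travel": [-0.0019, -0.0272, 0.0026], "spin": -1.7}, {"travel": [-0.001, -0.0272, 0.0026], "spin": -1.7}, {"travel": [0, -0.0272, 0.0026], "spin": -1.7}, {"travel": [0.0006, -0.0272, 0.0025], "spin": -1.7}, {"travel": [0.0014, -0.0272, 0.0025], "spin": -1.7}]'

```text
time_s: 10.7
tcp_pos: [0.418, 0.0929, 0.16]
eef_rot: [-179.3, 2.1, -170.8]
contact_force: [1.2, 0.0, -0.1]
gripper_width: 0.0569
```

Emit:
send_rows --motion '[{"travel": [0.0022, -0.0272, 0.0025], "spin": -1.7}, {"travel": [0.003, -0.0271, 0.0024], "spin": -1.7}, {"travel": [0.0039, -0.027, 0.0024], "spin": -1.7}, {"travel": [0.0047, -0.0269, 0.0023], "spin": -1.7}, {"travel": [0.0055, -0.0267, 0.0023], "spin": -1.7}]'

```text
time_s: 11.12
tcp_pos: [0.4267, -0.0516, 0.1438]
eef_rot: [-178.8, 1.3, -161.9]
contact_force: [0.6, -0.2, -0.0]
gripper_width: 0.0571
```

Emit:
send_rows --motion '[{"travel": [0.0063, -0.0265, 0.0023], "spin": -1.7}, {"travel": [0, 0, 0], "spin": 0}]'

```text
time_s: 11.28
tcp_pos: [0.4274, -0.084, 0.139]
eef_rot: [-178.8, 0.9, -160.2]
contact_force: [-0.1, 0.5, -0.5]
gripper_width: 0.0571
```

Run:
```python
from h import *
c=cal('wrist'); im,d=r.capture('wrist'); cv2.imwrite('pics/w4.png',im); P=cloud('wrist',d,c)
for t in['wedge_grip','wedge']:
    for q in r.pinpoint('wrist',t)[:2]: p=w('wrist',q['at'],c); print(t,round(q['conf'],2),p.round(4),px('wrist',p,c))
u=px('wrist',[.459,-.060,.02],c).astype(int); blob2('wrist',P,c,.0165,.027,u,.020)
blob2('wrist',P,c,.0055,.027,u,.012)
plan([.4535,-.062,.03],199,.025)
```

```text
wedge_grip 0.76 [ 0.4635 -0.0572  0.0112] [269. 216.]
n 731 rect [458.7 -57.6] [39.7 23.5] 20.2 mean [458.3 -57.9] yaw 19.82
n 1255 rect [473.5 -52.3] [72.4 25.4] 20.0 mean [472.5 -52.8] yaw 18.77
t 11.43 pos [ 0.428  -0.081   0.1397] rpy [-178.82    1.   -160.26] F [-0.32  0.59 -0.05] w 0.0571 rows 5
[-0.0057, 0.0023, 0.022] 0.15
[-0.0057, 0.0023, 0.022] 0.15
[-0.0057, 0.0023, 0.022] 0.15
[-0.0057, 0.0024, 0.022] 0.15
[-0.0057, 0.0024, 0.022] 0.15
```

Emit:
send_rows --motion '[{"travel": [-0.006, 0.0026, 0.022], "spin": 0}, {"travel": [-0.006, 0.0026, 0.022], "spin": 0}, {"travel": [-0.006, 0.0026, 0.022], "spin": 0}, {"travel": [-0.006, 0.0026, 0.022], "spin": 0}, {"travel": [0, 0, 0], "spin": 0}]'

```text
time_s: 11.85
tcp_pos: [0.4525, -0.0592, 0.0502]
eef_rot: [-178.8, 1.3, -160.1]
contact_force: [-0.6, 0.6, -0.1]
gripper_width: 0.0572
```

Run:
```python
from h import *
plan([.4543,-.0598,.005],199.7,.012)
```

```text
t 11.85 pos [ 0.4525 -0.0592  0.0502] rpy [-178.77    1.32 -160.09] F [-0.56  0.59 -0.07] w 0.0572 rows 4
[-0.0001, -0.0001, 0.0113] 0.05
```

Emit:
send_rows --motion '[{"travel": [0, 0, 0.0113], "spin": 0}, {"travel": [0, 0, 0.0113], "spin": 0}, {"travel": [0, 0, 0.0113], "spin": 0}, {"travel": [0, 0, 0.009], "spin": 0}]' --gripper 0

```text
time_s: 12.18
tcp_pos: [0.4552, -0.0557, 0.0087]
eef_rot: [-178.7, 1.3, -159.7]
contact_force: [0.4, 0.4, 0.6]
gripper_width: 0.0442
```

Run:
```python
from h import *
plan([.4543,-.0598,.005],199.7,.012)
```

```text
t 12.18 pos [ 0.4552 -0.0557  0.0087] rpy [-178.73    1.33 -159.71] F [0.44 0.44 0.59] w 0.0442 rows 1
[0.0023, -0.0034, 0.0037] 0.59
```

Emit:
send_rows --motion '[{"travel": [0.0015, -0.0034, 0.004], "spin": 0.4}]'

```text
time_s: 12.27
tcp_pos: [0.455, -0.0587, 0.0046]
eef_rot: [-178.7, 1.3, -160.0]
contact_force: [-0.2, 0.1, 0.2]
gripper_width: 0.0439
```

Emit:
send_rows --motion '[{"travel": [0, 0, 0], "spin": 0}, {"travel": [0, 0, 0], "spin": 0}, {"travel": [0, 0, 0], "spin": 0}, {"travel": [0, 0, 0], "spin": 0}, {"travel": [0, 0, 0], "spin": 0}]' --gripper -1

```text
time_s: 12.68
tcp_pos: [0.4558, -0.0576, 0.0072]
eef_rot: [-178.7, 1.4, -159.9]
contact_force: [-0.6, -1.0, -0.5]
gripper_width: 0.0235
```

Run:
```python
from h import *
plan([.40,-.055,.08],None,.02)
```

```text
t 12.68 pos [ 0.4558 -0.0576  0.0072] rpy [-178.71    1.39 -159.94] F [-0.57 -0.98 -0.51] w 0.0235 rows 5
[0.01, 0.004, -0.0149] 0.0
```

Emit:
send_rows --motion '[{"travel": [0.008, 0.004, -0.015], "spin": 0}, {"travel": [0.008, 0.01, -0.015], "spin": 0}, {"travel": [0.008, 0.01, -0.015], "spin": 0}, {"travel": [0.008, 0.02, -0.01], "spin": 0}, {"travel": [0, 0, 0], "spin": 0}]'

```text
time_s: 13.1
tcp_pos: [0.4073, -0.0264, 0.0628]
eef_rot: [-178.7, 1.3, -160.1]
contact_force: [-0.1, -0.6, -1.3]
gripper_width: 0.0239
```

Run:
```python
from h import *
plan([.415,.2345,.05],180,.03)
```

```text
t 13.1 pos [ 0.4073 -0.0264  0.0628] rpy [-178.74    1.34 -160.14] F [-0.08 -0.62 -1.29] w 0.0239 rows 9
[-0.0106, 0.027, 0.0011] 2.21
[-0.0096, 0.0274, 0.001] 2.21
[-0.0085, 0.0277, 0.001] 2.21
[-0.0074, 0.028, 0.001] 2.21
[-0.0063, 0.0283, 0.001] 2.21
[-0.0053, 0.0285, 0.0009] 2.21
[-0.0042, 0.0287, 0.0009] 2.21
[-0.003, 0.0289, 0.0009] 2.21
[-0.0019, 0.029, 0.0008] 2.21
```

Emit:
send_rows --motion '[{"travel": [-0.0106, 0.027, 0.0011], "spin": 2.2}, {"travel": [-0.0096, 0.0274, 0.001], "spin": 2.2}, {"travel": [-0.0085, 0.0277, 0.001], "spin": 2.2}, {"travel": [-0.0074, 0.028, 0.001], "spin": 2.2}, {"travel": [-0.0063, 0.0283, 0.001], "spin": 2.2}]'

```text
time_s: 13.52
tcp_pos: [0.4115, 0.1202, 0.059]
eef_rot: [-179.2, 1.9, -171.9]
contact_force: [0.1, 0.3, -0.4]
gripper_width: 0.0242
```

Emit:
send_rows --motion '[{"travel": [-0.0053, 0.0285, 0.0009], "spin": 2.2}, {"travel": [-0.0042, 0.0287, 0.0009], "spin": 2.2}, {"travel": [-0.003, 0.0289, 0.0009], "spin": 2.2}, {"travel": [0, 0.01, 0], "spin": 1}, {"travel": [0, 0, 0], "spin": 0}]'

```text
time_s: 13.93
tcp_pos: [0.4165, 0.2277, 0.0563]
eef_rot: [-179.7, 2.2, -179.8]
contact_force: [-0.3, -0.1, 0.4]
gripper_width: 0.0241
```

Run:
```python
from h import *
c=cal('wrist'); im,d=r.capture('wrist'); cv2.imwrite('pics/w5.png',im)
for t in['wedge_grip']:
    for q in r.pinpoint('wrist',t)[:2]: p=w('wrist',q['at'],c); print(t,round(q['conf'],2),p.round(4),px('wrist',p,c))
plan([.421,.2345,.022],180,.02)
```

```text
wedge_grip 0.69 [0.42   0.2256 0.0583] [252. 243.]
t 14.03 pos [0.416  0.2256 0.0562] rpy [-179.63    2.13 -179.76] F [-0.21 -0.38 -1.01] w 0.0238 rows 2
[-0.0019, 0.0046, 0.0171] 0.12
```

Emit:
send_rows --motion '[{"travel": [-0.0019, 0.0047, 0.015], "spin": 0}, {"travel": [-0.0019, 0.0047, 0.015], "spin": 0}, {"travel": [0, 0, 0], "spin": 0}]'

```text
time_s: 14.28
tcp_pos: [0.4211, 0.2324, 0.0264]
eef_rot: [-179.7, 2.2, -179.8]
contact_force: [-0.3, 0.2, -0.3]
gripper_width: 0.0235
```

Run:
```python
from h import *
s=r.get_state()
# wedge normal tilt: wedge flat at grasp
R0=R.from_euler('xyz',[-178.71,1.39,-159.94],degrees=True).as_matrix(); R1=R.from_euler('xyz',s['eef_rot'],degrees=True).as_matrix()
M=R1@R0.T; f=M@np.array([np.cos(np.radians(19.7)),np.sin(np.radians(19.7)),0]); l=M@np.array([-np.sin(np.radians(19.7)),np.cos(np.radians(19.7)),0])
print('wedge fwd pitch up deg',np.degrees(f[2]),'left up',np.degrees(l[2]),'yaw',np.degrees(np.arctan2(f[1],f[0])))
plan([.422,.235,.017],180,.02)
```

```text
wedge fwd pitch up deg 0.7637719671687605 left up 1.0000209380646887 yaw -0.10093132373992683
t 14.28 pos [0.4211 0.2324 0.0264] rpy [-179.71    2.16 -179.77] F [-0.29  0.24 -0.35] w 0.0235 rows 1
[-0.0006, 0.0027, 0.0094] 0.23
```

Emit:
send_rows --motion '[{"travel": [0, 0.0027, 0.006], "spin": 0}]'

```text
time_s: 14.37
tcp_pos: [0.4214, 0.2339, 0.0209]
eef_rot: [-179.7, 2.2, -179.8]
contact_force: [-0.7, -0.5, -0.1]
gripper_width: 0.0239
```

Emit:
send_rows --motion '[{"travel": [0, 0, 0.003], "spin": 0}]'

```text
time_s: 14.45
tcp_pos: [0.4215, 0.2331, 0.0176]
eef_rot: [-179.7, 2.1, -179.8]
contact_force: [0.1, 0.3, -0.3]
gripper_width: 0.0236
```

Emit:
send_rows --motion '[{"travel": [0, 0, 0.002], "spin": 0}]'

```text
time_s: 14.53
tcp_pos: [0.4215, 0.2324, 0.0156]
eef_rot: [-179.7, 2.1, -179.9]
contact_force: [-0.8, -0.4, -1.3]
gripper_width: 0.0241
```

Emit:
send_rows --motion '[{"travel": [0, 0, 0.0015], "spin": 0}]'

```text
time_s: 14.62
tcp_pos: [0.4215, 0.2319, 0.0141]
eef_rot: [-179.7, 2.1, -179.9]
contact_force: [0.3, -0.5, -0.4]
gripper_width: 0.0237
```

Emit:
send_rows --motion '[{"travel": [0, 0.001, 0.0015], "spin": 0}]'

```text
time_s: 14.7
tcp_pos: [0.4215, 0.2323, 0.0128]
eef_rot: [-179.6, 2.1, -179.9]
contact_force: [-1.8, -1.0, 4.3]
gripper_width: 0.0238
```

Emit:
send_rows --motion '[{"travel": [0, 0.001, 0.001], "spin": 0}]'

```text
time_s: 14.78
tcp_pos: [0.4214, 0.2328, 0.012]
eef_rot: [-179.6, 2.1, -179.9]
contact_force: [-0.1, -2.2, 2.9]
gripper_width: 0.0237
```

Emit:
send_rows --motion '[{"travel": [0, 0.001, 0.001], "spin": 0}]'

```text
time_s: 14.87
tcp_pos: [0.4213, 0.2334, 0.0112]
eef_rot: [-179.6, 2.1, -179.9]
contact_force: [-0.9, -3.2, 3.3]
gripper_width: 0.0238
```

Emit:
send_rows --motion '[{"travel": [-0.004, 0.0008, -0.0012], "spin": 0}, {"travel": [-0.006, 0.0005, 0.0002], "spin": 0}]'

```text
time_s: 15.03
tcp_pos: [0.4312, 0.2351, 0.0129]
eef_rot: [-179.6, 2.1, -179.9]
contact_force: [-0.0, 0.1, -1.0]
gripper_width: 0.0236
```

Emit:
send_rows --motion '[{"travel": [-0.006, 0.0003, 0.0002], "spin": 0}]'

```text
time_s: 15.12
tcp_pos: [0.4379, 0.2361, 0.0132]
eef_rot: [-179.7, 2.2, -179.8]
contact_force: [-0.2, 0.1, -0.3]
gripper_width: 0.0236
```

Run:
```python
from h import *
plan([.447,.2345,.012],180,.005)
```

```text
t 15.12 pos [0.4379 0.2361 0.0132] rpy [-179.68    2.15 -179.84] F [-0.23  0.1  -0.33] w 0.0236 rows 2
[-0.0045, -0.0008, 0.0008] 0.08
```

Emit:
send_rows --motion '[{"travel": [-0.004, -0.0006, 0.0008], "spin": 0}]'

```text
time_s: 15.2
tcp_pos: [0.4432, 0.2363, 0.0128]
eef_rot: [-179.7, 2.2, -179.8]
contact_force: [-0.6, 0.5, 0.5]
gripper_width: 0.0238
```

Emit:
send_rows --motion '[{"travel": [-0.004, -0.0006, 0.0004], "spin": 0}]'

```text
time_s: 15.28
tcp_pos: [0.4478, 0.2358, 0.0127]
eef_rot: [-179.7, 2.2, -179.8]
contact_force: [-9.2, -0.1, 11.0]
gripper_width: 0.0239
```

Emit:
send_rows --motion '[{"travel": [-0.004, -0.0002, 0.0003], "spin": 0}]'

```text
time_s: 15.37
tcp_pos: [0.4521, 0.2355, 0.0127]
eef_rot: [-179.7, 2.2, -179.8]
contact_force: [-6.8, 1.1, 9.6]
gripper_width: 0.024
```

Emit:
send_rows --motion '[{"travel": [-0.003, 0, 0.0002], "spin": 0}]'

```text
time_s: 15.45
tcp_pos: [0.4555, 0.2355, 0.0129]
eef_rot: [-179.7, 2.2, -179.8]
contact_force: [-3.9, 0.5, 5.7]
gripper_width: 0.0235
```

Run:
```python
from h import *
im,d=r.capture('wrist'); 
c=cal('wrist')
for t in['packer_mid','wedge_grip','foot_spot','corner_top']:
    for q in r.pinpoint('wrist',t)[:2]: p=w('wrist',q['at'],c); print(t,round(q['conf'],2),p.round(4),px('wrist',p,c))
im2,d=r.capture('scene'); c=cal('scene')
for t in['packer_mid','wedge_grip','corner_top','stand']:
    for q in r.pinpoint('scene',t)[:2]: p=w('scene',q['at'],c); print('s',t,round(q['conf'],2),p.round(4),px('scene',p,c))
a=cv2.resize(im[170:300,155:355],(600,390),interpolation=cv2.INTER_CUBIC); u=px('scene',[.49,.2,.03],c).astype(int);print(u)
b=cv2.resize(im2[max(0,u[1]-50):u[1]+50,max(0,u[0]-75):u[0]+75],(300,200),interpolation=cv2.INTER_CUBIC)
o=np.zeros((590,600,3),np.uint8); o[:390]=a; o[390:,:300]=b; cv2.imwrite('pics/w6.png',o)
plan([.45,.2345,.012],180,.005)
```

```text
wedge_grip 0.9 [0.4626 0.235  0.0174] [255. 249.]
s packer_mid 0.76 [ 0.4321 -0.2914  0.0029] [327. 291.]
s packer_mid 0.58 [0.5188 0.2318 0.0031] [192. 180.]
s wedge_grip 0.45 [0.4657 0.2376 0.0192] [177. 183.]
s corner_top 0.61 [0.5355 0.239  0.0447] [193. 165.]
s corner_top 0.39 [0.4866 0.2364 0.0084] [183. 183.]
s stand 0.88 [0.6282 0.3005 0.0015] [202. 157.]
[191 181]
t 15.95 pos [0.4555 0.2359 0.0129] rpy [-179.76    2.21 -179.81] F [2.66 0.27 2.56] w 0.0239 rows 2
[0.0028, -0.0007, 0.0003] 0.09
```

View pics/w6.png

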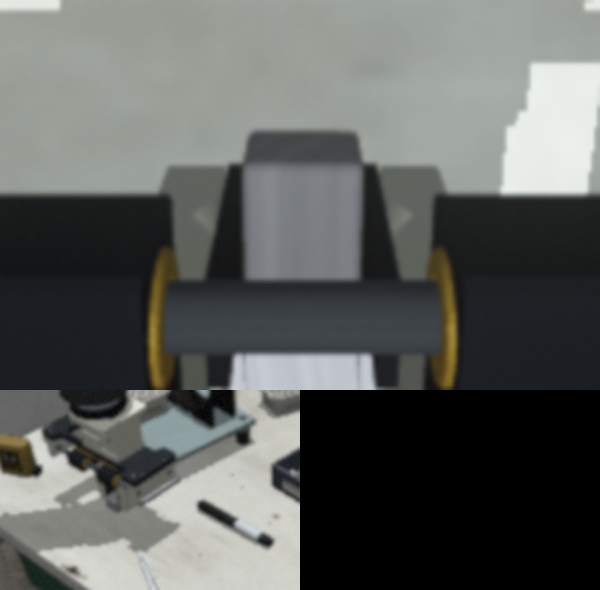

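The scene view and the numbers put the wedge grip at (0.4626, 0.235), z 0.0174, so the wedge is flat on the packer with its tip just past the foot's front edge. The 9 N spike came while the tilted nose was entering. I'll drop the grip force so it also limits the push, and take single small steps.

Emit:
send_rows --motion '[{"travel": [0, 0, -0.0003], "spin": 0}, {"travel": [0, 0, 0], "spin": 0}]' --squeeze 5

```text
time_s: 16.12
tcp_pos: [0.455, 0.2359, 0.0128]
eef_rot: [-179.8, 2.2, -179.8]
contact_force: [0.6, -1.0, 1.1]
gripper_width: 0.0242
```

Emit:
send_rows --motion '[{"travel": [-0.001, -0.0003, 0], "spin": 0}]'

```text
time_s: 16.2
tcp_pos: [0.4556, 0.2355, 0.0127]
eef_rot: [-179.7, 2.1, -179.8]
contact_force: [-2.1, 0.3, 2.6]
gripper_width: 0.0237
```

Run:
```python
from h import *
plan([.46,.2345,.0128],180,.005)
```

```text
t 16.2 pos [0.4556 0.2355 0.0127] rpy [-179.74    2.14 -179.82] F [-2.13  0.34  2.65] w 0.0237 rows 1
[-0.0044, -0.001, 0.0] 0.18
```

Emit:
send_rows --motion '[{"travel": [-0.0015, -0.0003, -0.0005], "spin": 0}]'

```text
time_s: 16.28
tcp_pos: [0.4566, 0.235, 0.0129]
eef_rot: [-179.7, 2.1, -179.8]
contact_force: [-0.2, -0.9, -0.9]
gripper_width: 0.024
```

Emit:
send_rows --motion '[{"travel": [-0.001, 0, 0], "spin": 0}]'

```text
time_s: 16.37
tcp_pos: [0.4574, 0.2349, 0.0128]
eef_rot: [-179.7, 2.1, -179.8]
contact_force: [-1.1, 0.5, 1.6]
gripper_width: 0.024
```

Emit:
send_rows --motion '[{"travel": [-0.0015, 0, -0.0004], "spin": 0}]'

```text
time_s: 16.45
tcp_pos: [0.4587, 0.2346, 0.0131]
eef_rot: [-179.7, 2.0, -179.8]
contact_force: [-0.5, 0.2, -1.0]
gripper_width: 0.0239
```

Emit:
send_rows --motion '[{"travel": [-0.0015, 0, 0], "spin": 0}]'

```text
time_s: 16.53
tcp_pos: [0.4602, 0.2345, 0.0131]
eef_rot: [-179.7, 2.0, -179.8]
contact_force: [-0.8, -0.1, 1.1]
gripper_width: 0.0242
```

Emit:
send_rows --motion '[{"travel": [-0.0015, 0, -0.0001], "spin": 0}]'

```text
time_s: 16.62
tcp_pos: [0.4617, 0.2344, 0.0132]
eef_rot: [-179.6, 2.0, -179.8]
contact_force: [-2.3, -0.5, 1.3]
gripper_width: 0.024
```

Emit:
send_rows --motion '[{"travel": [-0.0015, 0, 0], "spin": 0}]'

```text
time_s: 16.7
tcp_pos: [0.4632, 0.2343, 0.0132]
eef_rot: [-179.6, 2.0, -179.8]
contact_force: [-2.2, -0.7, 3.3]
gripper_width: 0.0244
```

Emit:
send_rows --motion '[{"travel": [0, 0, -0.0008], "spin": 0}]'

```text
time_s: 16.78
tcp_pos: [0.4634, 0.2343, 0.0139]
eef_rot: [-179.6, 2.0, -179.8]
contact_force: [0.6, -0.2, -1.2]
gripper_width: 0.0239
```

Emit:
send_rows --motion '[{"travel": [-0.001, 0, 0], "spin": 0}]'

```text
time_s: 16.87
tcp_pos: [0.4645, 0.2343, 0.014]
eef_rot: [-179.6, 2.0, -179.8]
contact_force: [0.4, -0.0, -1.4]
gripper_width: 0.0241
```

Emit:
send_rows --motion '[{"travel": [-0.001, 0, 0.0006], "spin": 0}, {"travel": [0, 0, 0], "spin": 0}]'

```text
time_s: 17.03
tcp_pos: [0.4659, 0.2343, 0.0134]
eef_rot: [-179.6, 2.0, -179.8]
contact_force: [-1.5, 0.7, 1.9]
gripper_width: 0.0239
```

Emit:
send_rows --motion '[{"travel": [0, 0, 0], "spin": 0}, {"travel": [0, 0, 0], "spin": 0}, {"travel": [0, 0, 0], "spin": 0}]' --gripper 0.0

```text
time_s: 17.28
tcp_pos: [0.4662, 0.2344, 0.0135]
eef_rot: [-179.7, 2.0, -179.8]
contact_force: [0.8, -0.7, -0.3]
gripper_width: 0.0385
```

Run:
```python
from h import *
s=r.get_state();print(np.round(s['contact_force'],2))
c=cal('wrist'); im,d=r.capture('wrist'); cv2.imwrite('pics/w7.png',im)
for t in['wedge_grip','wedge','packer_mid']:
    for q in r.pinpoint('wrist',t)[:2]: p=w('wrist',q['at'],c); print(t,round(q['conf'],2),p.round(4),px('wrist',p,c))
plan([.42,.2345,.016],180,.02)
```

```text
[ 0.77 -0.73 -0.29]
wedge_grip 0.75 [0.4743 0.2321 0.0175] [252. 251.]
wedge_grip 0.18 [0.5274 0.0789 0.008 ] [ 46. 305.]
wedge 0.71 [0.4983 0.2345 0.0074] [256. 272.]
packer_mid 0.31 [0.5267 0.078  0.0047] [ 48. 301.]
t 17.48 pos [0.4662 0.2344 0.0135] rpy [-179.65    2.02 -179.84] F [-0.02  0.44 -0.  ] w 0.0439 rows 3
[0.0153, 0.0001, -0.0014] 0.05
```

Emit:
send_rows --motion '[{"travel": [0.013, 0, 0], "spin": 0}, {"travel": [0.014, 0, 0], "spin": 0}, {"travel": [0.012, 0, 0], "spin": 0}]' --gripper 0.1

```text
time_s: 17.73
tcp_pos: [0.4282, 0.235, 0.012]
eef_rot: [-179.7, 2.1, -179.9]
contact_force: [-0.8, 0.3, -0.1]
gripper_width: 0.0477
```

Emit:
send_rows --motion '[{"travel": [0, 0, 0], "spin": 0}, {"travel": [0, 0, 0], "spin": 0}, {"travel": [0, 0, 0], "spin": 0}, {"travel": [0, 0, 0], "spin": 0}, {"travel": [0, 0, 0], "spin": 0}]' --gripper -1 --squeeze 20

```text
time_s: 18.15
tcp_pos: [0.4268, 0.2353, 0.0124]
eef_rot: [-179.7, 2.1, -179.8]
contact_force: [0.7, 0.2, 0.1]
gripper_width: 0.0206
```

Run:
```python
from h import *
c=cal('wrist'); im,d=r.capture('wrist'); cv2.imwrite('pics/w7.png',im[170:330,155:355])
for t in['wedge_grip','wedge']:
    for q in r.pinpoint('wrist',t)[:2]: p=w('wrist',q['at'],c); print(t,round(q['conf'],2),p.round(4),px('wrist',p,c))
plan([.435,.2345,.014],180,.02)
```

```text
wedge_grip 0.85 [0.4723 0.2317 0.018 ] [250. 299.]
wedge 0.66 [0.4999 0.2347 0.0091] [255. 321.]
t 18.3 pos [0.4267 0.2351 0.0123] rpy [-179.7     2.09 -179.81] F [-0.43  0.62 -1.  ] w 0.0085 rows 1
[-0.0083, -0.0006, -0.0014] 0.19
```

Emit:
send_rows --motion '[{"travel": [0, -0.0008, -0.0008], "spin": 0}, {"travel": [-0.003, 0, -0.0006], "spin": 0}, {"travel": [-0.003, 0, 0], "spin": 0}, {"travel": [-0.003, 0, 0], "spin": 0}]'

```text
time_s: 18.63
tcp_pos: [0.4363, 0.234, 0.0141]
eef_rot: [-179.7, 2.1, -179.8]
contact_force: [1.4, 0.5, 0.4]
gripper_width: 0.0003
```

Emit:
send_rows --motion '[{"travel": [-0.002, 0, 0], "spin": 0}]'

```text
time_s: 18.72
tcp_pos: [0.4388, 0.2341, 0.0142]
eef_rot: [-179.7, 2.1, -179.8]
contact_force: [-0.6, 0.6, 1.1]
gripper_width: 0.0005
```

Emit:
send_rows --motion '[{"travel": [-0.0015, 0, 0], "spin": 0}]'

```text
time_s: 18.8
tcp_pos: [0.4407, 0.2341, 0.0143]
eef_rot: [-179.7, 2.1, -179.8]
contact_force: [-0.3, 0.1, -0.6]
gripper_width: 0.0002
```

Emit:
send_rows --motion '[{"travel": [-0.0015, 0, 0], "spin": 0}]'

```text
time_s: 18.88
tcp_pos: [0.4425, 0.234, 0.0143]
eef_rot: [-179.7, 2.1, -179.9]
contact_force: [-0.7, -0.8, -0.3]
gripper_width: 0.0003
```

Emit:
send_rows --motion '[{"travel": [-0.0012, 0, 0], "spin": 0}]'

```text
time_s: 18.97
tcp_pos: [0.4438, 0.2339, 0.0142]
eef_rot: [-179.7, 2.1, -179.9]
contact_force: [-0.9, -0.1, 0.3]
gripper_width: 0.0009
```

Emit:
send_rows --motion '[{"travel": [-0.0012, 0, 0], "spin": 0}]'

```text
time_s: 19.05
tcp_pos: [0.445, 0.2338, 0.0142]
eef_rot: [-179.7, 2.1, -179.9]
contact_force: [-0.4, -1.1, 1.7]
gripper_width: 0.0006
```

Emit:
send_rows --motion '[{"travel": [-0.0012, 0, 0], "spin": 0}]'

```text
time_s: 19.13
tcp_pos: [0.4462, 0.2337, 0.0142]
eef_rot: [-179.7, 2.0, -179.9]
contact_force: [-0.9, -0.0, 1.6]
gripper_width: 0.0003
```

Emit:
send_rows --motion '[{"travel": [-0.0012, 0, 0], "spin": 0}]'

```text
time_s: 19.22
tcp_pos: [0.4475, 0.2337, 0.0143]
eef_rot: [-179.7, 2.0, -179.9]
contact_force: [-0.8, 0.0, 0.0]
gripper_width: 0.0001
```

Emit:
send_rows --motion '[{"travel": [-0.0012, 0, 0], "spin": 0}]'

```text
time_s: 19.3
tcp_pos: [0.4487, 0.2336, 0.0143]
eef_rot: [-179.6, 2.0, -179.9]
contact_force: [-0.5, 0.4, -0.5]
gripper_width: 0.0006
```

Emit:
send_rows --motion '[{"travel": [-0.0012, 0, 0], "spin": 0}]'

```text
time_s: 19.38
tcp_pos: [0.45, 0.2336, 0.0143]
eef_rot: [-179.6, 2.0, -179.9]
contact_force: [-0.1, -0.8, -0.1]
gripper_width: 0.0004
```

Emit:
send_rows --motion '[{"travel": [-0.0012, 0.0003, 0], "spin": 0}]'

```text
time_s: 19.47
tcp_pos: [0.4513, 0.2339, 0.0143]
eef_rot: [-179.6, 2.0, -179.9]
contact_force: [-0.4, -0.8, -0.5]
gripper_width: 0.0003
```

Emit:
send_rows --motion '[{"travel": [-0.0012, 0.0003, 0], "spin": 0}]'

```text
time_s: 19.55
tcp_pos: [0.4526, 0.2342, 0.0143]
eef_rot: [-179.6, 2.0, -179.9]
contact_force: [0.5, 0.2, -0.3]
gripper_width: 0.0005
```

Emit:
send_rows --motion '[{"travel": [-0.0012, 0, 0], "spin": 0}]'

```text
time_s: 19.63
tcp_pos: [0.4539, 0.2342, 0.0143]
eef_rot: [-179.6, 2.0, -179.9]
contact_force: [1.0, 0.1, -0.8]
gripper_width: 0.0007
```

Run:
```python
from h import *
c=cal('wrist'); im,d=r.capture('wrist'); cv2.imwrite('pics/w8.png',cv2.resize(im[170:330,155:355],(600,480),interpolation=cv2.INTER_CUBIC))
for t in['wedge_grip','wedge']:
    for q in r.pinpoint('wrist',t)[:2]: p=w('wrist',q['at'],c); print(t,round(q['conf'],2),p.round(4),px('wrist',p,c))
plan([.435,.2345,.014],180,.02)
```

```text
wedge 0.59 [0.5106 0.237  0.0086] [259. 301.]
t 19.78 pos [0.454  0.2343 0.0144] rpy [-179.65    2.04 -179.87] F [-0.01  0.34 -0.58] w 0.0006 rows 1
[0.019, 0.0003, -0.0003] 0.13
```

View pics/w8.png

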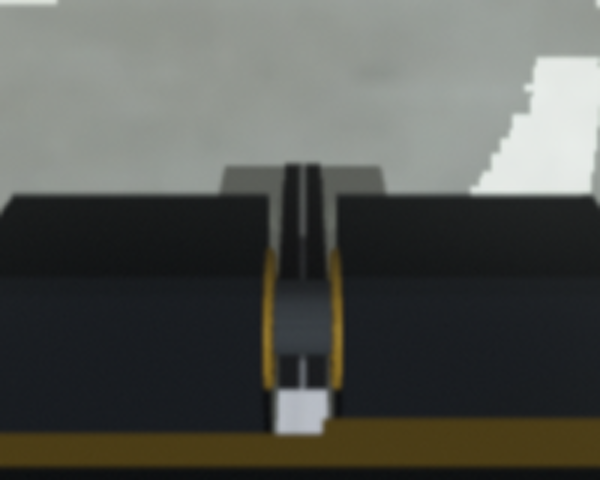

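The fingers are shut behind the block, and the wedge has moved in with them (origin now x≈0.51). I'll keep nudging.

Emit:
send_rows --motion '[{"travel": [-0.001, 0, 0], "spin": 0}]'

```text
time_s: 19.87
tcp_pos: [0.4549, 0.2342, 0.0144]
eef_rot: [-179.6, 2.0, -179.9]
contact_force: [-0.9, -0.1, -0.4]
gripper_width: 0.0005
```

Emit:
send_rows --motion '[{"travel": [-0.001, 0, 0], "spin": 0}]'

```text
time_s: 19.95
tcp_pos: [0.4559, 0.2342, 0.0145]
eef_rot: [-179.6, 2.0, -179.9]
contact_force: [-1.0, 0.6, -0.5]
gripper_width: 0.0009
```

Emit:
send_rows --motion '[{"travel": [-0.001, 0, 0], "spin": 0}]'

```text
time_s: 20.03
tcp_pos: [0.4569, 0.2342, 0.0145]
eef_rot: [-179.6, 2.0, -179.9]
contact_force: [-0.6, 0.3, -0.9]
gripper_width: 0.0005
```

Emit:
send_rows --motion '[{"travel": [-0.0008, 0, 0], "spin": 0}]'

```text
time_s: 20.12
tcp_pos: [0.4578, 0.2342, 0.0145]
eef_rot: [-179.6, 2.0, -179.9]
contact_force: [-0.4, 0.5, 0.7]
gripper_width: 0.0002
```

Emit:
send_rows --motion '[{"travel": [-0.001, 0, 0], "spin": 0}]'

```text
time_s: 20.2
tcp_pos: [0.4589, 0.2341, 0.0145]
eef_rot: [-179.6, 2.0, -179.9]
contact_force: [-0.7, 0.3, -0.2]
gripper_width: 0.0005
```

Emit:
send_rows --motion '[{"travel": [-0.001, 0, 0], "spin": 0}]'

```text
time_s: 20.28
tcp_pos: [0.4598, 0.2341, 0.0145]
eef_rot: [-179.6, 2.0, -179.9]
contact_force: [-2.0, -0.1, -0.0]
gripper_width: 0.0002
```

Emit:
send_rows --motion '[{"travel": [-0.0007, 0, 0], "spin": 0}]'

```text
time_s: 20.37
tcp_pos: [0.4603, 0.2338, 0.0144]
eef_rot: [-179.6, 2.0, -179.9]
contact_force: [-4.3, 0.4, 3.8]
gripper_width: 0.0006
```

Emit:
send_rows --motion '[{"travel": [-0.0007, 0, 0], "spin": 0}]'

```text
time_s: 20.45
tcp_pos: [0.4606, 0.2336, 0.0144]
eef_rot: [-179.6, 1.9, -179.9]
contact_force: [-6.5, 1.5, 5.0]
gripper_width: 0.0003
```

Snug: over the last 1.5 mm the push rose from 2.0 to 4.3 to 6.5 N. Now I back off and go up for the press test.

Emit:
send_rows --motion '[{"travel": [0.004, 0, 0], "spin": 0}, {"travel": [0.012, 0, 0], "spin": 0}, {"travel": [0.015, 0, -0.01], "spin": 0}, {"travel": [0.008, 0, -0.025], "spin": 0}, {"travel": [0, 0, -0.025], "spin": 0}]'

```text
time_s: 20.87
tcp_pos: [0.4147, 0.2308, 0.0694]
eef_rot: [-179.2, 1.6, 180.0]
contact_force: [1.2, 1.1, -0.0]
gripper_width: 0.0003
```

Emit:
send_rows --motion '[{"travel": [0, 0, -0.02], "spin": 0}, {"travel": [0, 0, -0.01], "spin": 0}, {"travel": [0, 0, 0], "spin": 0}]'

```text
time_s: 21.12
tcp_pos: [0.4124, 0.2326, 0.1049]
eef_rot: [-179.5, 1.9, -179.9]
contact_force: [0.4, 0.7, 0.1]
gripper_width: 0.0006
```

Run:
```python
from h import *
c=cal('wrist'); im,d=r.capture('wrist'); cv2.imwrite('pics/w9.png',cv2.resize(im[170:330,155:355],(600,480),interpolation=cv2.INTER_CUBIC))
for n in ('wrist','scene','top'):
    if n!='wrist': r.capture(n)
    c=cal(n)
    for t in['wedge_grip','wedge','packer_mid','corner_top','stand']:
        for q in r.pinpoint(n,t)[:3]:
            p=w(n,q['at'],c)
            if p[1]>.15: print(n,t,round(q['conf'],2),p.round(4),px(n,p,c))
plan([.529,.236,.07],180,.02)
```

```text
wrist corner_top 0.96 [0.534  0.2392 0.0434] [263. 314.]
scene wedge_grip 0.46 [0.491  0.2351 0.0173] [184. 180.]
scene wedge 0.77 [0.5179 0.2349 0.0043] [191. 179.]
scene corner_top 0.92 [0.5348 0.2379 0.0458] [193. 165.]
scene corner_top 0.2 [6.256e-01 3.000e-01 3.000e-04] [201. 157.]
scene stand 0.86 [6.254e-01 3.015e-01 5.000e-04] [201. 157.]
top wedge_grip 0.43 [0.4883 0.2387 0.0206] [177. 217.]
top wedge 0.61 [0.5166 0.2342 0.0105] [180. 207.]
top corner_top 0.87 [0.534  0.2315 0.0486] [178. 200.]
top stand 0.98 [0.6287 0.2966 0.0036] [159. 169.]
t 22.02 pos [0.4122 0.2315 0.1026] rpy [-179.28    1.74 -179.96] F [ 0.15 -0.22  0.43] w 0.0005 rows 7
[-0.0165, 0.0007, 0.0052] 0.01
```

View pics/w9.png

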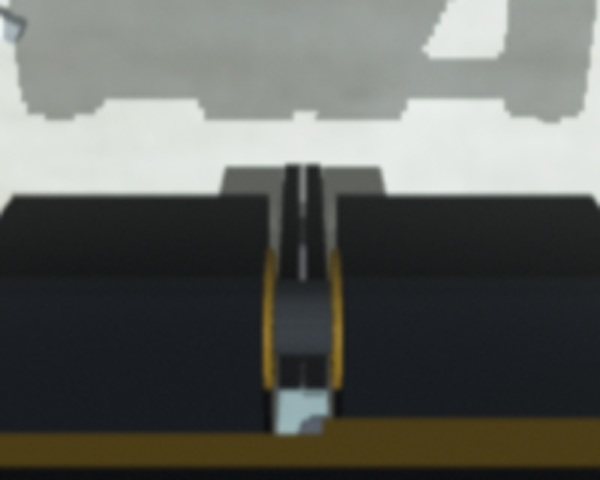

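Both fixed cameras put the wedge at grip x≈0.49, y≈0.236, and the stand within noise of where it began. The view shows only the shut fingers with the plate corner beyond. Next is the press on the corner at (0.532,0.236).

Emit:
send_rows --motion '[{"travel": [-0.024, 0.001, 0.0], "spin": 0}, {"travel": [-0.024, 0.001, 0.0], "spin": 0}, {"travel": [-0.024, 0.001, 0.002], "spin": 0}, {"travel": [-0.024, 0.001, 0.01], "spin": 0}, {"travel": [-0.018, 0, 0.01], "spin": 0}]'

```text
time_s: 22.43
tcp_pos: [0.5296, 0.2365, 0.0865]
eef_rot: [-179.5, 1.9, -179.7]
contact_force: [0.5, 0.2, 0.1]
gripper_width: 0.0004
```

Emit:
send_rows --motion '[{"travel": [0, 0, 0.005], "spin": 0}, {"travel": [0, 0, 0], "spin": 0}]'

```text
time_s: 22.6
tcp_pos: [0.5324, 0.2359, 0.0789]
eef_rot: [-179.4, 1.9, -179.8]
contact_force: [-0.7, 0.5, -0.4]
gripper_width: 0.0001
```

Run:
```python
from h import *
plan([.532,.236,.051],None,.008)
```

```text
t 22.6 pos [0.5324 0.2359 0.0789] rpy [-179.41    1.86 -179.84] F [-0.72  0.51 -0.38] w 0.0001 rows 4
[0.0003, 0.0001, 0.007] 0.0
```

Emit:
send_rows --motion '[{"travel": [0, 0, 0.008], "spin": 0}, {"travel": [0, 0, 0.008], "spin": 0}, {"travel": [0, 0, 0.006], "spin": 0}, {"travel": [0, 0, 0.003], "spin": 0}]'

```text
time_s: 22.93
tcp_pos: [0.5317, 0.2355, 0.0527]
eef_rot: [-179.4, 1.9, -179.8]
contact_force: [-1.1, 0.9, -0.3]
gripper_width: 0.0003
```

Emit:
send_rows --motion '[{"travel": [0, 0, 0.0015], "spin": 0}]'

```text
time_s: 23.02
tcp_pos: [0.531, 0.2354, 0.0507]
eef_rot: [-179.4, 1.8, -179.8]
contact_force: [-0.4, -0.0, 0.3]
gripper_width: 0.0006
```

Emit:
send_rows --motion '[{"travel": [0, 0, 0.0015], "spin": 0}]'

```text
time_s: 23.1
tcp_pos: [0.5306, 0.2355, 0.049]
eef_rot: [-179.4, 1.8, -179.8]
contact_force: [-0.1, 0.3, -0.4]
gripper_width: 0.0005
```

Emit:
send_rows --motion '[{"travel": [0, 0, 0.0015], "spin": 0}]'

```text
time_s: 23.18
tcp_pos: [0.5305, 0.2356, 0.0476]
eef_rot: [-179.4, 1.8, -179.7]
contact_force: [-0.4, -0.9, -0.0]
gripper_width: -0.0001
```

Emit:
send_rows --motion '[{"travel": [0, 0, 0.001], "spin": 0}]'

```text
time_s: 23.27
tcp_pos: [0.5305, 0.2358, 0.0467]
eef_rot: [-179.4, 1.9, -179.7]
contact_force: [-0.5, 0.6, -0.3]
gripper_width: 0.001
```

Emit:
send_rows --motion '[{"travel": [0, 0, 0.0007], "spin": 0}]'

```text
time_s: 23.35
tcp_pos: [0.5305, 0.2358, 0.0464]
eef_rot: [-179.4, 1.9, -179.7]
contact_force: [-2.6, -0.8, 7.9]
gripper_width: 0.0005
```

Emit:
send_rows --motion '[{"travel": [0, 0, 0.0006], "spin": 0}]'

```text
time_s: 23.43
tcp_pos: [0.5305, 0.2358, 0.0464]
eef_rot: [-179.4, 1.9, -179.7]
contact_force: [-3.5, -1.1, 6.3]
gripper_width: 0.0001
```

Emit:
send_rows --motion '[{"travel": [0, 0, 0.0005], "spin": 0}]'

```text
time_s: 23.52
tcp_pos: [0.5305, 0.2358, 0.0465]
eef_rot: [-179.4, 1.9, -179.7]
contact_force: [-1.4, -0.3, 3.1]
gripper_width: 0.0006
```

Emit:
send_rows --motion '[{"travel": [0, 0, 0.0012], "spin": 0}]'

```text
time_s: 23.6
tcp_pos: [0.5305, 0.2357, 0.0462]
eef_rot: [-179.4, 1.9, -179.7]
contact_force: [-6.8, -0.1, 14.7]
gripper_width: 0.0004
```

Emit:
send_rows --motion '[{"travel": [0, 0, 0.0014], "spin": 0}]'

```text
time_s: 23.68
tcp_pos: [0.5305, 0.2357, 0.046]
eef_rot: [-179.4, 1.9, -179.6]
contact_force: [-8.1, -0.5, 17.3]
gripper_width: 0.0006
```

Emit:
send_rows --motion '[{"travel": [0, 0, 0.0014], "spin": 0}]'

```text
time_s: 23.77
tcp_pos: [0.5305, 0.2357, 0.0461]
eef_rot: [-179.4, 2.0, -179.6]
contact_force: [-6.6, -0.2, 15.5]
gripper_width: 0.0003
```

Emit:
send_rows --motion '[{"travel": [0.0003, 0, 0.0009], "spin": 0}, {"travel": [0.0003, 0, 0.0009], "spin": 0}, {"travel": [0.0002, 0, 0.0009], "spin": 0}]'

```text
time_s: 24.02
tcp_pos: [0.5305, 0.2358, 0.0464]
eef_rot: [-179.5, 2.1, -179.6]
contact_force: [-2.7, -1.5, 6.9]
gripper_width: 0.0003
```

Emit:
send_rows --motion '[{"travel": [0, 0, 0.0009], "spin": 0}, {"travel": [0, 0, 0.0009], "spin": 0}]'

```text
time_s: 24.18
tcp_pos: [0.5305, 0.2358, 0.0463]
eef_rot: [-179.5, 2.2, -179.6]
contact_force: [-4.2, -0.5, 10.5]
gripper_width: 0.0005
```

Emit:
send_rows --motion '[{"travel": [0, 0, -0.001], "spin": 0}, {"travel": [0, 0, -0.004], "spin": 0}, {"travel": [0, 0, -0.02], "spin": 0}, {"travel": [0.01, 0, -0.025], "spin": 0}, {"travel": [0.025, 0, -0.025], "spin": 0}]'

```text
time_s: 24.6
tcp_pos: [0.4929, 0.2349, 0.1176]
eef_rot: [-179.2, 1.8, -179.7]
contact_force: [-0.1, -0.0, 2.0]
gripper_width: 0.0002
```

Emit:
send_rows --motion '[{"travel": [0.03, 0, -0.025], "spin": 0}, {"travel": [0.03, 0, -0.025], "spin": 0}, {"travel": [0.02, 0, -0.02], "spin": 0}, {"travel": [0, 0, 0], "spin": 0}, {"travel": [0, 0, 0], "spin": 0}]' --gripper 0.6

```text
time_s: 25.02
tcp_pos: [0.4067, 0.2363, 0.1934]
eef_rot: [-179.6, 2.2, -179.7]
contact_force: [0.0, 0.2, -1.0]
gripper_width: 0.0282
```

Emit:
send_rows --motion '[{"travel": [0, 0, 0], "spin": 0}, {"travel": [0, 0, 0], "spin": 0}, {"travel": [0, 0, 0], "spin": 0}, {"travel": [0, 0, 0], "spin": 0}]'

```text
time_s: 25.35
tcp_pos: [0.4076, 0.2362, 0.1923]
eef_rot: [-179.6, 2.1, -179.7]
contact_force: [-0.7, 0.8, 0.1]
gripper_width: 0.0547
```

Run:
```python
from h import *
for n in ('wrist','scene','top'):
    im,d=r.capture(n); c=cal(n)
    if n=='wrist': cv2.imwrite('pics/w10.png',cv2.resize(im[190:330,155:355],(700,490),interpolation=cv2.INTER_CUBIC))
    for t in['wedge_grip','wedge','packer_mid','corner_top','stand','marker_mid','gauge_block_mid']:
        for q in r.pinpoint(n,t)[:3]:
            p=w(n,q['at'],c)
            if p[1]>.15 or t[0] in'mg' and q['conf']>.4: print(n,t,round(q['conf'],2),p.round(4))
plan([.529,.236,.07],180,.02)
```

```text
wrist wedge_grip 0.59 [0.4955 0.2319 0.0162]
wrist wedge 0.95 [0.5167 0.2341 0.0081]
wrist wedge 0.6 [0.4918 0.2327 0.0176]
wrist packer_mid 0.68 [0.5211 0.2334 0.0048]
wrist packer_mid 0.21 [0.5184 0.2364 0.0067]
wrist corner_top 0.62 [0.5311 0.2363 0.0457]
wrist stand 0.82 [0.6273 0.2977 0.0041]
scene wedge_grip 0.71 [0.4945 0.2325 0.021 ]
scene wedge 0.62 [0.5183 0.2358 0.0061]
scene packer_mid 0.64 [0.5202 0.2353 0.002 ]
scene corner_top 0.87 [0.5333 0.2378 0.0449]
scene corner_top 0.42 [0.5327 0.2383 0.0016]
scene stand 0.91 [ 0.6286  0.3019 -0.001 ]
scene marker_mid 0.61 [0.5318 0.0816 0.0031]
scene gauge_block_mid 0.64 [ 0.5678 -0.1232  0.0167]
top wedge_grip 0.5 [0.4874 0.2416 0.0208]
top wedge 0.43 [0.5171 0.2362 0.0095]
top corner_top 0.69 [0.5329 0.2332 0.0483]
top stand 0.65 [0.6273 0.2985 0.0023]
top marker_mid 0.77 [0.5335 0.0799 0.0108]
top gauge_block_mid 0.52 [ 0.5672 -0.1216  0.0129]
t 26.55 pos [0.4073 0.2365 0.1932] rpy [-179.69    2.18 -179.67] F [-0.35  0.37  0.  ] w 0.0698 rows 9
[-0.013, -0.0001, 0.0142] 0.04
```

View pics/w10.png

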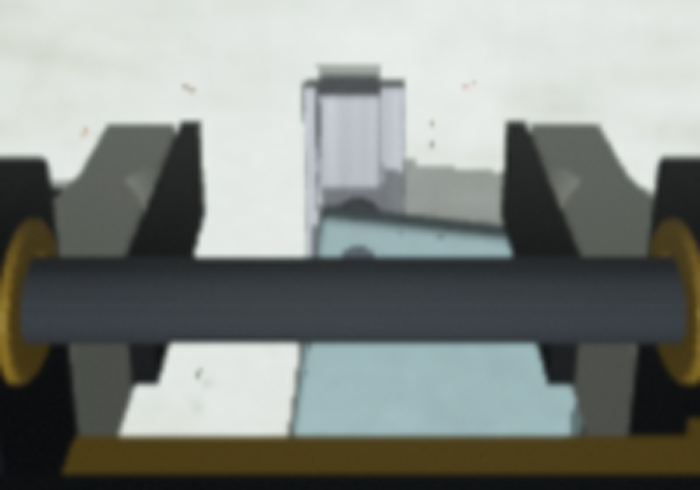

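Run:
```python
from h import *
print(r.close_job())
```

```text
the job is handed in; nothing more can be done
None
```

The stand's short foot is now shimmed: the packer is under it, the wedge is snug on top and let go, and the corner did not give under the press test. The job was handed in at about 26.6 s, but two forces went above the limits you asked for.

**What I did**
- I slid the large grey packer under the short foot.
- I slid the wedge in on top, thin end first. For the last part I let go of it and pushed from behind with shut fingers, until the push rose from 2.0 to 4.3 to 6.5 N over about 1 mm. Then I backed off.

**Press test:** I pressed the corner with shut fingers at 7 to 17 N, ending at about 10.5 N. The plate yielded at most about 0.4 mm, and the wedge read the same position before and after within about 1.5 mm.

**Last look**
- **Wedge and packer:** the wedge lies on the packer, roughly centred on the foot.
- **Stand:** it reads within the networks' accuracy (about 4 mm) of where it began.
- **Bystanders:** the marker and gauge block read the same positions as at the start, within the same accuracy.

**What went wrong**
- **Push force:** a peak of about 9 N along the push direction came as the wedge, held slightly nose-up, entered under the foot. It was still 6.8 N on the next reading. The last snug push also reached 6.5 N, just over the 6 N limit.
- **Packer moved:** it was dragged roughly 10 mm further in, but it is still under the whole foot.
- **Press force:** it peaked at about 17 N rather than 10 N, with up to 8 N sideways.

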